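# Stand the toppled jar lantern back on its charging plate

### The arm

A 6-joint arm with a two-finger parallel gripper is mounted at the origin on the work surface. World frame = base frame: x ahead of the robot, y to its left, z up, the work surface at z = 0. Lengths are in m, angles in degrees, forces in N, time in s.
With the tool pointing down it reaches from about 0.4 to 0.825 m from the base axis. Payload 7 kg.
Tool frame: the origin (TCP) lies at the centre of the arm's flange, where the gripper is bolted on; the fingertips stand 178 mm ahead of it and the grasp point (between the pads) lies 159 mm ahead of it; x points along the fingers, y is the direction in which the jaws open and shut, and the axes are right-handed (so a half turn about x gives the same grasp; the last joint's range is limited). The gripper opens to 88 mm and grips with 3 to 60 N. Pads are 19 mm wide; open, the fingers measure 130 mm over their backs; the gripper's body (78 mm by 193 mm) begins 47 mm behind the grasp point.
Start: joints at [-54.712, 20.546, 0.682, 0, -70.136, -16.507], TCP at [0.217, -0.639, 0.405] pointing down, gripper open.
Joint ranges: [-176.03, 176.03], [-82.01, 121.73], [-58.28, 71.71], [-173.87, 95.51], [-174.79, -0.11], [-173.66, 173.66]. Speed limits (degrees/s): [136.94, 136.94, 172.46, 180, 180, 180].

### API

Orientations are given as [roll, pitch, yaw] about the fixed x, y, z axes, in that order (R = Rz(yaw) Ry(pitch) Rx(roll)).
In Python, from plant import ctrl gives the robot as it stands. The module is installed in compiled form; this text tells all that it offers.
- The arm moves only by the shell command python3 -m inch 'ROWS'. ROWS is JSON, one flat list of numbers, 7 for each row, row after row: the shift along the tool's x, y, z in m, then the turn, a rotation vector about the tool's x, y, z in degrees, then the finger opening in m, from 0 to 0.0876. In form: [dx, dy, dz, rx, ry, rz, hand, dx, dy, dz, rx, ry, rz, hand, ...]. A call has 1 to 20 rows; each row shifts and turns the pose as measured when the row begins, along the tool's axes as they then stand; what a row does not reach is not made up. A row lasts 1/8 s, in which the tool goes at most 62.5 mm and 10.7 degrees, less where a joint would pass 70% of its speed; a pose out of reach is approached as far as the arm can. A call with a gripper value outside its range is refused whole. The fingers move at their own pace and stop on an object; the grip force is fixed at half the most. Time passes only in rows, so rows that do not move let the fingers close. It gives the time, the measured TCP pose, the force and the opening at its end, in the units of the state.
- ctrl.get_obs(): the state, without advancing time (a new reading comes with each control period).
- ctrl.snapshot(name): name is "scene" or "top" or "wrist"; returns a dict with "color" (400x640x3 uint8, red, green, blue), "depth" (400x640 float32, m along the optical axis (not along the pixel's ray), 0 where there is no reading), "K" (3x3 intrinsics, pixels), "k1" (the pictures are not rectified: a ray, as slopes to the right and down, at radius r is drawn at 1 + k1 r^2 times it, then the intrinsics apply), "position" and "attitude" of the camera in the world; the wrist camera has in their place "hand_eye" (4x4, takes a point from camera to tool coordinates, whose origin is the TCP and whose axes are the tool frame's). Camera axes: x right, y up, looking along -z (the intrinsics and any distortion apply to the point x, -y, -z); pixel columns grow to the right and rows downward; lengths in m; the calibration is good to about 2 mm. A picture is of the moment at which its call begins: read the wrist's pose just before it.
- ctrl.close_job(): hands the job in, once; it reports no verdict.
The state is a dict: "clock": time; "joint_pos": joint angles; "qvel": joint speeds; "tau": joint torques, N m; "tool_pos": TCP position; "orientation": TCP orientation; "force": force on the tool from outside, world axes, zero at the start; "moment": the same for the moment, N m; "opening": finger opening in m.
Only numpy, scipy, OpenCV 4.12 (cv2) and the standard library are available. Lean on these libraries where they do the work, as an engineer would, in place of code of your own. Each camera call takes 0.05 s, during which the arm holds its last target.

### The job

The glass jar lantern has toppled onto the boards. Stand it the right way up (lid on top) in the middle of the white sprung plate of its round charging dock, press it down until the plate is fully depressed and hold it there about a second, then let the plate come back up and leave the jar standing there upright on its own. Leave the record weight and the stylus gauge where they are, and do not slam the glass down.

Things in the scene. Friction and masses are not known exactly. Their poses are not given: they have to be found in the camera images.
- jar: square clear glass jar lantern, 56 x 56 mm, glass 76 mm tall, orange clip-on lid 50 x 50 mm on top, 100 mm tall over all, about 0.3 kg; yellow light tube inside, flat wire clip on its +x face. Origin: centre of its underside; z runs from underside to lid, x and y square to the sides. It starts lying on a side on the boards, clip face up, lid towards the robot or aslant, origin 28 mm up
- pad_top (a point): centre of the upper face of the dock's sprung plate: a flat white disc 96 mm across in a fixed round black dock 124 mm across; z is up. At rest the face is 32.5 mm above the boards (12.5 mm above the 20 mm high black housing). The jar's own weight does not move it
- dock: the charging dock: fixed black round housing 124 mm across, 20 mm high, with a green pilot light on its rim, carrying the white sprung plate; origin centre of its underside
- pad (a joint): how far the sprung plate is pressed down, m: 0 at rest, 0.010 fully depressed (about 5 N to start it, 12 N to bring it fully down); it springs back when released
- weight: white ceramic record weight, 74 mm across, 38 mm high with a 48 mm wide top; origin centre of its underside; leave alone
- gauge: blue plastic stylus gauge, 85 x 24 x 16 mm, lying flat; origin centre of its underside, long side along its x; leave alone
Mind the look-alikes: they are no part of the job. What is shaped like the jar but red or turquoise is not meant.

How it is judged:
By the outcome, as a careful person would: the job done as asked, in the order asked, and still so for the second after the job is handed in, with the robot touching nothing.
It also fails if it takes over 51 s, if anything falls off the work surface, if the arm or the gripper's body presses on something with over 40 N, if the wrist force passes 120 N, or if a joint passes its speed limit or range.

## Working session

There is one attempt and no reset: what is moved stays moved. The work goes in short steps, Python scripts to look and compute and a shell command to move; the robot and the scene stay as the last step left them, time stands still between calls to the robot, and variables do not carry over. Pictures are saved under pics/ and viewed, and the job is handed in when it is done.

```bash
ls; mkdir -p pics; python3 - <<'E'
from plant import ctrl
import cv2,numpy as np
print(ctrl.get_obs())
for n in ["scene","top","wrist"]:
    s=ctrl.snapshot(n)
    cv2.imwrite(f"pics/{n}0.png",s["color"][:,:,::-1])
    np.savez(f"pics/{n}0.npz",**s)
    print(n,s["K"].tolist(),s["k1"],s.get("position"),s.get("attitude"),s.get("hand_eye"))
E
```

```text
pics
{'clock': 0.0, 'joint_pos': array([-5.47116650e+01,  2.05916805e+01,  6.33682210e-01, -1.97267112e-02,
       -7.01345099e+01, -1.65046140e+01]), 'qvel': array([-0.02982881, -0.06910499, -0.00628049,  0.044772  , -0.0183675 ,
       -0.02897729]), 'tau': array([ 2.63577949e-04, -5.82722068e+01,  2.93049306e+01,  6.99683994e+00,
        6.93411188e-03, -1.94066815e-04]), 'tool_pos': array([ 0.21726057, -0.63887966,  0.40372021]), 'orientation': array([ 95.17078225,  89.90565078, 113.94778484]), 'force': array([ 1.45625438, -0.37165577, -0.58514718]), 'moment': array([ 0.0367671 ,  0.03891366, -0.02809639]), 'opening': 0.08780692681069889}
scene [[461.02433479375856, 0.0, 316.2136302044972], [0.0, 461.02433479375856, 194.9397232648117], [0.0, 0.0, 1.0]] -0.0964918515940922 [0.88338613 0.46944349 0.90381439] [ 31.56939424  -0.62741086 144.31702078] None
top [[399.86996297836413, 0.0, 317.2910805062908], [0.0, 399.86996297836413, 201.44781560053664], [0.0, 0.0, 1.0]] -0.0733346306961532 [0.43073983 0.02256153 0.95041248] [  8.61157754   1.01908616 -90.85165509] None
wrist [[324.3109098279159, 0.0, 324.930949452282], [0.0, 324.3109098279159, 200.91954036822463], [0.0, 0.0, 1.0]] -0.056862583875612105 None None [[-4.85367794e-04  3.03225421e-01 -9.52918731e-01  1.97360535e-02]
 [ 9.99999838e-01 -1.36054547e-04 -5.52641999e-04 -6.02073458e-04]
 [-2.97224029e-04 -9.52918845e-01 -3.03225306e-01 -8.18124819e-02]
 [ 0.00000000e+00  0.00000000e+00  0.00000000e+00  1.00000000e+00]]
```

View pics/scene0.png

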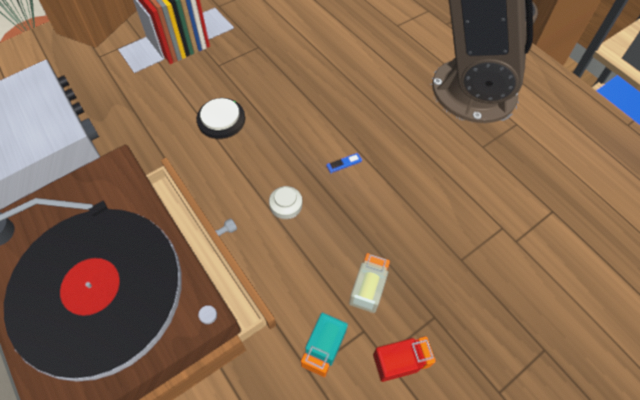

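View pics/top0.png

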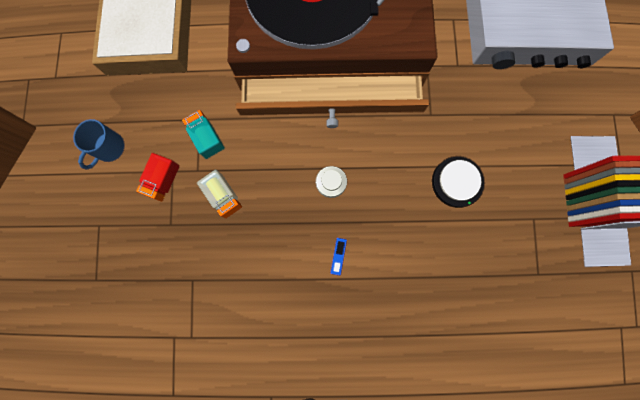

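View pics/wrist0.png

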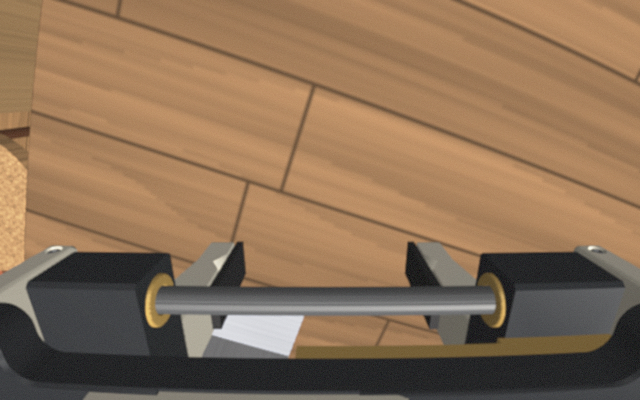

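The top view shows the clear jar at about (218,193) with its orange lid at about (230,208), pointing to the robot. The dock is at (458,181), the weight at (331,181) and the gauge at (339,257). The red (158,176) and turquoise (203,134) decoys stand beside the jar.

```bash
cat > h.py <<'E'
import numpy as np,cv2
from scipy.spatial.transform import Rotation as R
def cam(s,obs=None):
    if s.get("hand_eye") is not None and "hand_eye" in s:
        T=np.array(s["hand_eye"]); Rt=R.from_euler("xyz",obs["orientation"],degrees=True).as_matrix()
        return Rt@T[:3,:3],Rt@T[:3,3]+obs["tool_pos"]
    return R.from_euler("xyz",s["attitude"],degrees=True).as_matrix(),np.array(s["position"])
def rays(s,uv,obs=None):
    Rc,p=cam(s,obs); uv=np.asarray(uv,float).reshape(-1,1,2)
    n=cv2.undistortPoints(uv,np.array(s["K"]),np.array([float(s["k1"]),0,0,0])).reshape(-1,2)
    d=np.c_[n[:,0],-n[:,1],-np.ones(len(n))]
    return p,d@Rc.T
def onplane(s,uv,z,obs=None):
    p,d=rays(s,uv,obs); t=(z-p[2])/d[:,2]; return p+t[:,None]*d
def proj(s,P,obs=None):
    Rc,p=cam(s,obs); c=(np.atleast_2d(P)-p)@Rc; c=c*[1,-1,-1]
    return cv2.projectPoints(c.reshape(-1,1,3),np.zeros(3),np.zeros(3),np.array(s["K"]),np.array([float(s["k1"]),0,0,0]))[0].reshape(-1,2)
def pts(s,mask,obs=None):
    v,u=np.nonzero(mask&(s["depth"]>0)); p,d=rays(s,np.c_[u,v],obs); return p+d*s["depth"][v,u][:,None]
E
python3 - <<'E'
from h import *
for n in ["top","scene"]:
    s=dict(np.load(f"pics/{n}0.npz")); s["k1"]=float(s["k1"])
    hsv=cv2.cvtColor(s["color"],cv2.COLOR_RGB2HSV); H,S,V=cv2.split(hsv)
    def comps(m,name,amin=40):
        k,l,st,c=cv2.connectedComponentsWithStats(m.astype(np.uint8))
        for i in range(1,k):
            if st[i,4]>amin:
                P=pts(s,l==i); print(n,name,c[i].round(1),st[i].tolist(),P.mean(0).round(3),"z",np.percentile(P[:,2],[5,50,95]).round(4), cv2.minAreaRect(np.argwhere(l==i)[:,::-1].astype(np.float32)))
    comps((H>=5)&(H<=15)&(S>220)&(V>170),"orange",20)
    comps((S<40)&(V>200),"white",200)
    comps((H>24)&(H<40)&(S>50)&(V>150),"yellow",40)
    comps((H>108)&(H<125)&(S>180)&(V>100),"blue",40)
    comps((H>50)&(H<75)&(S>100)&(V>80),"green",2)
E
```

```text
top orange [192.4 117.5] [187, 114, 11, 8, 39] [0.774 0.331 0.054] z [0.0515 0.0542 0.0565] ((192.2538604736328, 117.5692367553711), (3.721041440963745, 10.791021347045898), 60.2551155090332)
top orange [229.2 207.6] [218, 199, 20, 17, 44] [0.556 0.238 0.054] z [0.0517 0.0536 0.0564] ((227.74240112304688, 207.85659790039062), (6.498926162719727, 21.260051727294922), 49.08561706542969)
top white [135.8  27. ] [97, 0, 78, 57, 3986] [1.009 0.48  0.075] z [0.0722 0.0749 0.0774] ((135.5, 28.0), (56.0, 77.0), 90.0)
top white [518.1   7.7] [481, 0, 93, 17, 845] [ 1.02  -0.452  0.101] z [0.0989 0.1014 0.1038] ((527.0089111328125, 7.680802345275879), (92.40879821777344, 15.299654006958008), 1.5911402702331543)
top white [524.5  21.8] [483, 17, 97, 13, 717] [ 0.983 -0.463  0.102] z [0.099  0.1015 0.104 ] ((531.0, 23.0), (96.0, 12.0), 0.0)
top white [544.8  37.2] [486, 19, 127, 29, 1027] [ 0.943 -0.509  0.102] z [0.0992 0.1015 0.104 ] ((549.16748046875, 32.0346794128418), (126.12784576416016, 27.916423797607422), 0.9166542887687683)
top white [593.4 149.8] [571, 136, 46, 33, 525] [ 0.693 -0.657
[... 3884 characters left out ...]
368164062), (6.5484619140625, 1.9402848482131958), 75.96376037597656)
scene green [185.   29.2] [184, 28, 3, 3, 4] [ 0.567 -0.568  0.089] z [0.0851 0.0896 0.0931] ((184.89999389648438, 29.300003051757812), (2.2360680103302, 1.3416407108306885), 63.43495178222656)
scene green [187.6  40.6] [187, 39, 2, 4, 5] [ 0.568 -0.569  0.05 ] z [0.045  0.0495 0.0573] ((187.5, 40.5), (3.0, 1.0), 90.0)
scene green [189.   45.4] [188, 44, 3, 4, 5] [ 0.567 -0.57   0.032] z [0.0271 0.034  0.037 ] ((189.0, 45.500003814697266), (2.683281421661377, 1.3416407108306885), 63.43495178222656)
scene green [190.3  50.5] [190, 49, 2, 4, 6] [ 0.568 -0.569  0.014] z [0.009  0.0137 0.0214] ((190.5, 50.5), (3.0, 1.0), 90.0)
```

```bash
python3 - <<'E'
import cv2
a=cv2.imread("pics/top0.png")[150:240,170:270];b=cv2.imread("pics/scene0.png")[240:330,330:410]
import numpy as np
a=cv2.resize(a,None,fx=5,fy=5,interpolation=cv2.INTER_CUBIC)
b=cv2.resize(b,None,fx=5,fy=5,interpolation=cv2.INTER_CUBIC)
cv2.imwrite("pics/a1.png",a);cv2.imwrite("pics/b1.png",b)
E
```

```text
(no output)
```

View pics/a1.png

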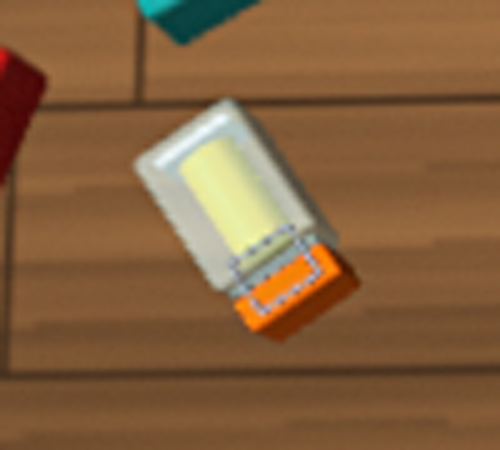

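View pics/b1.png

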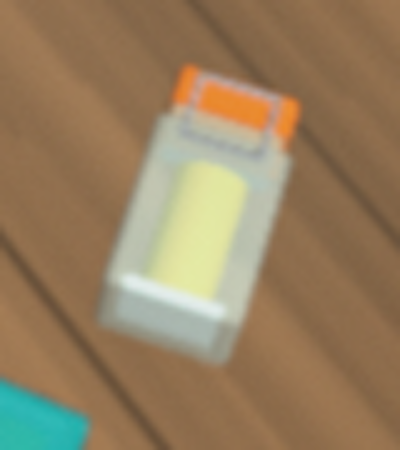

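```bash
python3 - <<'E'
from h import *
L=lambda n:{k:v for k,v in np.load(f"pics/{n}0.npz").items()}
t=L("top");t["k1"]=float(t["k1"]);s=L("scene");s["k1"]=float(s["k1"])
a=np.array([[232,100],[137,162],[230,292],[330,235]])/5+[170,150]-.4
A=onplane(t,a,.056);print("top glass",A.round(4).tolist())
b=np.array([[228,303],[112,275],[165,115],[292,153]])/5+[330,240]-.4
B=onplane(s,b,.056);print("scene glass",B.round(4).tolist())
for X in (A,B):
    m=X.mean(0)
    base=(X[0]+X[1])/2; top=(X[2]+X[3])/2; d=top-base
    print("base",base.round(4),"len",np.linalg.norm(d).round(4),"dir",np.degrees(np.arctan2(d[1],d[0])).round(1),"w",np.linalg.norm(X[0]-X[1]),np.linalg.norm(X[2]-X[3]),
     "edge ang",np.degrees(np.arctan2(*(X[0]-X[1])[1::-1])),"ctr",m.round(4))
# plate contour ellipse fits
for n,q in(("top",t),("scene",s)):
    hsv=cv2.cvtColor(q["color"],cv2.COLOR_RGB2HSV);H,S,V=cv2.split(hsv)
    m=((S<60)&(V>150)).astype(np.uint8);k,l,st,c=cv2.connectedComponentsWithStats(m)
    pc=proj(q,[0.618,-0.298,.0325])[0].astype(int);i=l[pc[1],pc[0]]
    cs,_=cv2.findContours((l==i).astype(np.uint8),cv2.RETR_EXTERNAL,cv2.CHAIN_APPROX_NONE)
    P=onplane(q,cs[0].reshape(-1,2).astype(float),.0325)
    e=cv2.minEnclosingCircle(P[:,:2].astype(np.float32));print(n,"plate",P[:,:2].min(0),P[:,:2].max(0),(P[:,:2].min(0)+P[:,:2].max(0))/2,e)
    hs=((V<60)&(S<130)|(l==i)).astype(np.uint8);k,l2,st,c=cv2.connectedComponentsWithStats(hs);j=l2[pc[1],pc[0]]
    cs,_=cv2.findContours((l2==j).astype(np.uint8),cv2.RETR_EXTERNAL,cv2.CHAIN_APPROX_NONE)
    P=onplane(q,cs[0].reshape(-1,2).astype(float),.02);print(n,"dock",P[:,:2].min(0),P[:,:2].max(0),(P[:,:2].min(0)+P[:,:2].max(0))/2)
E
```

```text
top glass [[0.645, 0.2697, 0.056], [0.6167, 0.3134, 0.056], [0.5554, 0.2684, 0.056], [0.5809, 0.2227, 0.056]]
scene glass [[0.6176, 0.308, 0.056], [0.6467, 0.2733, 0.056], [0.5888, 0.2332, 0.056], [0.558, 0.2752, 0.056]]
base [0.6309 0.2915 0.056 ] len 0.0778 dir -143.8 w 0.052146547963962626 0.05227529789632808 edge ang -57.07175094251759 ctr [0.5995 0.2685 0.056 ]
base [0.6321 0.2907 0.056 ] len 0.0691 dir -148.2 w 0.04532907258892486 0.05209282671840531 edge ang 130.016651707825 ctr [0.6028 0.2725 0.056 ]
top plate [ 0.56968327 -0.34768975] [ 0.66347602 -0.25140009] [ 0.61657964 -0.29954492] ((0.6161958575248718, -0.29972368478775024), 0.04893654212355614)
top dock [ 0.55496789 -0.35984034] [ 0.67422422 -0.23612743] [ 0.61459605 -0.29798388]
scene plate [ 0.57182426 -0.34856794] [ 0.66829389 -0.24323588] [ 0.62005908 -0.29590191] ((0.6199105978012085, -0.295969694852829), 0.05315277352929115)
scene dock [ 0.56211054 -0.36030324] [ 0.68204971 -0.22683553] [ 0.62208013 -0.29356939]
```

```bash
python3 - <<'E'
from plant import ctrl
from h import *
o=ctrl.get_obs();Rt=R.from_euler("xyz",o["orientation"],degrees=True).as_matrix()
print(Rt.round(3)); print(np.degrees(np.arctan2(Rt[1],Rt[0])), o["joint_pos"][0],np.degrees(np.arctan2(o["tool_pos"][1],o["tool_pos"][0])), np.linalg.norm(o["tool_pos"][:2]))
E
```

```text
[[-0.001 -0.322  0.947]
 [ 0.001  0.947  0.322]
 [-1.     0.001 -0.   ]]
[114.32987917 108.77678454  18.77679303] -54.71099431476406 -71.2180290146586 0.6748698881792395
```

```bash
python3 -m inch '[0,0.036,0.0455,0,0,0,0.0876, 0,0.036,0.0455,0,0,0,0.0876, 0,0.036,0.0455,0,0,0,0.0876, 0,0.036,0.0455,0,0,0,0.0876, 0,0.036,0.0455,0,0,0,0.0876, 0,0.036,0.0455,0,0,0,0.0876, 0,0.036,0.0455,0,0,0,0.0876, 0,0.036,0.0455,0,0,0,0.0876, 0,0.036,0.0455,0,0,0,0.0876]'; python3 -c "
from plant import ctrl;o=ctrl.get_obs();print(o['joint_pos'],o['tool_pos'],o['orientation'])"
```

```text
clock: 1.27
tool_pos: [0.5068, -0.1903, 0.4018]
orientation: [104.1, 89.7, 122.5]
force: [0.9, -0.7, 0.7]
opening: 0.0875
[  0.07834465   8.15690802 -16.28798148  -0.24055304 -65.69431726
 -71.59456866] [ 0.50684287 -0.19034041  0.40179579] [104.07304521  89.74040818 122.45754198]
```

```bash
python3 -m inch '[0,0.053,0.0184,0,0,0,0.0876, 0,0.053,0.0184,0,0,0,0.0876, 0,0.053,0.0184,0,0,0,0.0876, 0,0.053,0.0184,0,0,0,0.0876, 0,0.053,0.0184,0,0,0,0.0876, 0,0.053,0.0184,0,0,0,0.0876, 0,0,0,-10.5,0,0,0.0876, 0,0,0,-10.5,0,0,0.0876, 0,0,0,-10.5,0,0,0.0876, 0,0,0,-10.5,0,0,0.0876, 0,0,0,-10.5,0,0,0.0876, 0,0,0,-10.5,0,0,0.0876, 0,0,0,-10.5,0,0,0.0876, 0,0,0,-10.5,0,0,0.0876, 0,0,0,-10.5,0,0,0.0876, 0,0,0,-10.5,0,0,0.0876, 0,0,0,-10.5,0,0,0.0876, 0,0,0,-10.5,0,0,0.0876, 0,0,0,-10.5,0,0,0.0876, 0,0,0,-10.5,0,0,0.0876]'; cat > st.py <<'E'
from plant import ctrl
from h import *
def st():
    o=ctrl.get_obs();Rt=R.from_euler("xyz",o["orientation"],degrees=True).as_matrix()
    print("t",round(o["clock"],2),"q",o["joint_pos"].round(2).tolist(),"p",o["tool_pos"].round(4).tolist(),"F",o["force"].round(1).tolist(),"op",round(o["opening"],4))
    print("x",Rt[:,0].round(3),"y",Rt[:,1].round(3),"z",Rt[:,2].round(3),"grasp",(o["tool_pos"]+.159*Rt[:,0]).round(4))
    with open("log.txt","a") as f: f.write(repr((o["joint_pos"].tolist(),o["tool_pos"].tolist(),Rt.tolist()))+"\n")
    return o,Rt
if __name__=="__main__": st()
E
python3 st.py
```

```text
clock: 3.78
tool_pos: [0.5092, 0.1622, 0.3986]
orientation: [3.6, 89.5, 172.5]
force: [-0.4, 0.0, -1.1]
opening: 0.0879
t 3.77 q [38.53, 7.71, -17.17, -0.43, -65.5, 40.58] p [0.5092, 0.1622, 0.3986] F [-0.4, 0.0, -1.1] op 0.0879
x [-0.01   0.001 -1.   ] y [-0.192 -0.981  0.001] z [-0.981  0.192  0.01 ] grasp [0.5077 0.1624 0.2396]
```

```bash
python3 -m inch '[0,0,0,-10.5,0,0,0.0876, 0,0,0,-10.5,0,0,0.0876, 0,0,0,-10.5,0,0,0.0876, 0,0,0,-10.5,0,0,0.0876, 0,0,0,-2,0,0,0.0876, 0,0,0,0,10,0,0.0876, 0,0,0,0,10,0,0.0876, 0,0,0,0,0,0,0.0876]'; python3 st.py; python3 - <<'E'
from h import *
from plant import ctrl
import cv2
o=ctrl.get_obs(); s=ctrl.snapshot("wrist"); cv2.imwrite("pics/w1.png",s["color"][:,:,::-1]); np.savez("pics/w1.npz",**s); np.save("pics/w1o.npy",o,allow_pickle=True)
E
```

```text
clock: 4.78
tool_pos: [0.5085, 0.1618, 0.3966]
orientation: [-178.8, 70.2, 35.3]
force: [-0.6, -0.5, 0.8]
opening: 0.0877
t 4.78 q [39.25, 1.72, -26.8, 2.03, -41.75, 83.55] p [0.5085, 0.1618, 0.3966] F [-0.6, -0.5, 0.8] op 0.0877
x [ 0.276  0.195 -0.941] y [ 0.561 -0.828 -0.007] z [-0.78  -0.526 -0.338] grasp [0.5524 0.1929 0.247 ]
```

View pics/w1.png

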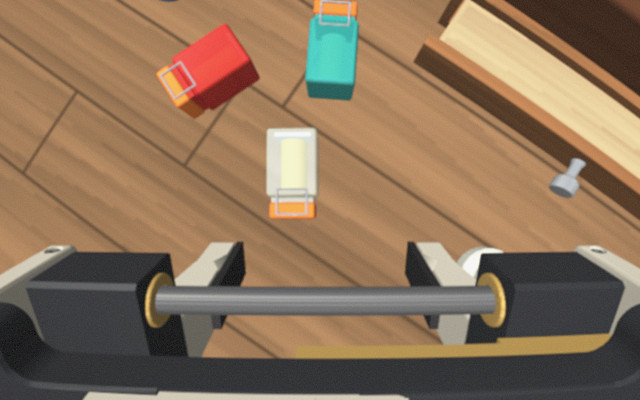

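```bash
cat > kin.py <<'E'
import numpy as np
from scipy.optimize import least_squares
D=[([-54.7117,20.5917,.6337,0,-70.1345],[.21726,-.63888,.40372]),([.0783,8.1569,-16.288,-.24,-65.694],[.50684,-.19034,.4018])]
for l in open("log.txt"):
    q,p,_=eval(l)
    D.append((q[:5],p))
def f(v,q):
    a1,h,L2,L3,b,L6,d=v; q=np.radians(q); al=q[1]-q[2]; be=al-q[4]
    r=a1+L2*np.sin(q[1])+L3*np.cos(al)+b*np.sin(al)+L6*np.cos(be)
    z=h+L2*np.cos(q[1])-L3*np.sin(al)+b*np.cos(al)-L6*np.sin(be)
    c,s=np.cos(q[0]),np.sin(q[0]); return np.array([c*r+s*d,s*r-c*d,z])
v0=np.array([0,.35,.42,.42,0,.1,.19])
res=least_squares(lambda v:np.r_[np.concatenate([(f(v,q)-p) for q,p in D])/.0005,(v-v0)/.1],v0)
v=res.x
if __name__=="__main__":
    print(v.round(4)); print([ (1e3*(f(v,q)-p)).round(1).tolist() for q,p in D])
    def ik(r,z,pitch,q0=(0,-17,-60)):
        b=np.degrees
        s=least_squares(lambda x:np.r_[f(v,[0,x[0],x[1],0,x[0]-x[1]-pitch])[[0,2]]-[r,z]],q0[:2])
        x=s.x; return x.round(1).tolist(),round(x[0]-x[1]-pitch,1),round(s.cost,8)
    import sys
    for n,(G,zz) in {"jar":((.580,.255),.028),"dock":((.6165,-.2995),.0325+.062)}.items():
        for pitch in (20,30,45,60,75,90,105,120,135,150):
            c,sn=np.cos(np.radians(pitch)),np.sin(np.radians(pitch))
            R_=np.hypot(*G); r=np.sqrt(R_**2-v[6]**2)-.159*c; z=zz+.159*sn
            print(n,pitch,(round(r,3),round(z,3)),ik(r,z,pitch))
E
python3 kin.py
```

```text
[ 0.0772  0.529   0.5176  0.4955 -0.2274  0.2275  0.1924]
[[-0.6, -0.3, -0.5], [0.4, -1.4, 0.1], [0.9, -1.8, 1.1], [-2.5, 3.1, -0.7]]
jar 20 (np.float64(0.454), np.float64(0.082)) ([84.7, -20.8], np.float64(85.6), np.float64(0.0))
jar 30 (np.float64(0.466), np.float64(0.107)) ([73.9, -25.6], np.float64(69.4), np.float64(0.0))
jar 45 (np.float64(0.491), np.float64(0.14)) ([56.2, -28.1], np.float64(39.3), np.float64(0.0))
jar 60 (np.float64(0.524), np.float64(0.166)) ([43.0, -24.4], np.float64(7.4), np.float64(0.0))
jar 75 (np.float64(0.563), np.float64(0.182)) ([38.2, -15.9], np.float64(-20.9), np.float64(0.0))
jar 90 (np.float64(0.604), np.float64(0.187)) ([40.2, -4.5], np.float64(-45.3), np.float64(0.0))
jar 105 (np.float64(0.645), np.float64(0.182)) ([46.5, 8.6], np.float64(-67.1), np.float64(0.0))
jar 120 (np.float64(0.683), np.float64(0.166)) ([55.5, 22.7], np.float64(-87.2), np.float64(0.0))
jar 135 (np.float64(0.716), np.float64(0.14)) ([66.2, 37.6], np.float64(-106.4), np.float64(0.0))
jar 150 (np.float64(0.741), np.float64(0.107)) ([78.1, 53.4], np.float64(-125.2), np.float64
[... 290 characters left out ...]
t64(0.0))
dock 60 (np.float64(0.578), np.float64(0.232)) ([32.9, -21.2], np.float64(-5.9), np.float64(0.0))
dock 75 (np.float64(0.617), np.float64(0.248)) ([31.4, -11.2], np.float64(-32.4), np.float64(0.0))
dock 90 (np.float64(0.658), np.float64(0.254)) ([35.7, 1.1], np.float64(-55.4), np.float64(0.0))
dock 105 (np.float64(0.699), np.float64(0.248)) ([43.4, 14.6], np.float64(-76.3), np.float64(0.0))
dock 120 (np.float64(0.737), np.float64(0.232)) ([53.2, 29.1], np.float64(-95.9), np.float64(0.0))
dock 135 (np.float64(0.77), np.float64(0.207)) ([64.5, 44.3], np.float64(-114.8), np.float64(0.0))
dock 150 (np.float64(0.796), np.float64(0.174)) ([77.0, 60.6], np.float64(-133.6), np.float64(0.0))
```

The wrist view shows the clear jar aligned with the hand. Its top-face corners are near (266,129), (315,128), (316,196) and (267,196), with the lid at (292,208).

```bash
python3 - <<'E'
from h import *
s=dict(np.load("pics/w1.npz"));s["k1"]=float(s["k1"]);o=np.load("pics/w1o.npy",allow_pickle=True).item()
im=cv2.imread("pics/w1.png")[110:230,240:340];cv2.imwrite("pics/w1c.png",cv2.resize(im,None,fx=5,fy=5,interpolation=cv2.INTER_CUBIC))
h=cv2.cvtColor(s["color"],cv2.COLOR_RGB2HSV);H,S,V=cv2.split(h)
m=((S<75)&(V>140)).astype(np.uint8);m[:110]=0;m[220:]=0;m[:,:240]=0;m[:,340:]=0
print(cv2.minAreaRect(np.argwhere(m)[:,::-1].astype(np.float32)))
c=np.array([[266,129],[315,128],[316,197],[267,197]],float)
X=onplane(s,c,.056,o);print(X.round(4).tolist())
base=(X[0]+X[1])/2;d=(X[2]+X[3])/2-base;print(base,np.linalg.norm(d),np.degrees(np.arctan2(d[1],d[0])),np.linalg.norm(X[0]-X[1]),np.degrees(np.arctan2(*(X[1]-X[0])[1::-1])))
E
```

```text
((291.4999694824219, 170.5), (50.99999237060547, 86.99998474121094), 0.0)
[[0.6175, 0.316, 0.056], [0.6484, 0.272, 0.056], [0.5866, 0.2286, 0.056], [0.5568, 0.2726, 0.056]]
[0.63296917 0.29398994 0.056     ] 0.07504556435348478 -144.71289909849088 0.053720680978744245 -54.93266702582657
```

View pics/w1c.png

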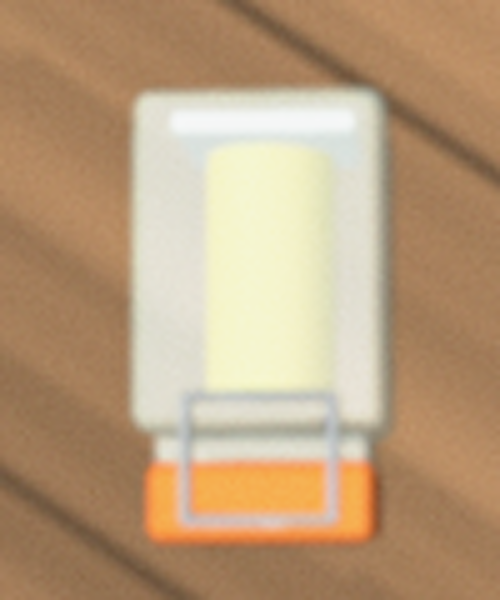

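```bash
python3 -m inch '[0.02,-0.012,0.004,0,0,0,0.0876, 0.03,-0.012,0.004,0,0,0,0.0876, 0.03,-0.012,0.004,0,0,0,0.0876, 0.03,0,0,0,0,0,0.0876, 0.01,0,0,0,0,0,0.0876, 0,0,0,0,0,0,0.0876]'; python3 st.py; python3 - <<'E'
from h import *
from plant import ctrl
o=ctrl.get_obs(); s=ctrl.snapshot("wrist"); cv2.imwrite("pics/w2.png",s["color"][:,:,::-1])
g=np.array([.5845,.2597,.033]);Rt=R.from_euler("xyz",o["orientation"],degrees=True).as_matrix()
print((Rt.T@(g-o["tool_pos"])-[.159,0,0]).round(4), "corners",proj(s,[[.632,.293,.056]],o))
E
```

```text
clock: 5.58
tool_pos: [0.5148, 0.2115, 0.2772]
orientation: [-179.7, 71.6, 34.4]
force: [0.2, -0.2, 0.3]
opening: 0.0876
t 5.58 q [43.44, 11.67, -34.86, 6.67, -25.42, 75.05] p [0.5148, 0.2115, 0.2772] F [0.2, -0.2, 0.3] op 0.0876
x [ 0.261  0.178 -0.949] y [ 0.56  -0.828 -0.002] z [-0.786 -0.531 -0.316] grasp [0.5563 0.2398 0.1263]
[ 0.0995 -0.0005 -0.0032] corners [[321.88670359 124.14922014]]
```

View pics/w2.png

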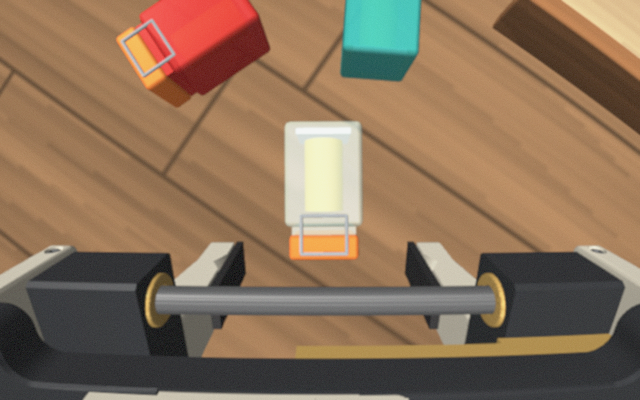

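```bash
python3 -m inch '[0.02,0,-0.001,0,0,0,0.0876, 0.02,0,-0.001,0,0,0,0.0876, 0.02,0,-0.001,0,0,0,0.0876, 0,0,0,0,0,0,0.0876]'; python3 st.py; python3 kin.py | head -2; python3 - <<'E'
from h import *
from plant import ctrl
o=ctrl.get_obs()
g=np.array([.5845,.2597,.033]);Rt=R.from_euler("xyz",o["orientation"],degrees=True).as_matrix()
print((Rt.T@(g-o["tool_pos"])-[.159,0,0]).round(4))
E
```

```text
clock: 6.12
tool_pos: [0.5351, 0.2246, 0.2266]
orientation: [-179.7, 71.2, 34.3]
force: [0.1, 0.4, 0.3]
opening: 0.0874
t 6.12 q [42.82, 17.7, -36.04, 9.01, -17.81, 73.07] p [0.5351, 0.2246, 0.2266] F [0.1, 0.4, 0.3] op 0.0874
x [ 0.267  0.182 -0.946] y [ 0.56  -0.829 -0.002] z [-0.785 -0.529 -0.323] grasp [0.5776 0.2535 0.0761]
[0.0405 0.1687 0.6132 0.4127 0.009  0.2094 0.1948]
[[-2.7, -1.6, -2.9], [-0.2, -3.8, 1.8], [2.9, -3.4, 2.7], [-0.7, 1.4, -1.3], [-3.4, 4.5, -0.4], [-3.3, 2.6, 0.1]]
[ 0.0438 -0.0012  0.0052]
```

```bash
python3 -m inch '[0.015,0,0.001,0,0,0,0.0876, 0.015,0,0.001,0,0,0,0.0876, 0.013,-0.001,0.001,0,0,0,0.0876, 0,0,0,0,0,0,0.0876]'; python3 st.py;  python3 - <<'E'
from h import *
from plant import ctrl
o=ctrl.get_obs()
g=np.array([.5845,.2597,.033]);Rt=R.from_euler("xyz",o["orientation"],degrees=True).as_matrix()
print((Rt.T@(g-o["tool_pos"])-[.159,0,0]).round(4))
s=ctrl.snapshot("wrist"); cv2.imwrite("pics/w3.png",s["color"][:,:,::-1])
E
```

```text
clock: 6.62
tool_pos: [0.5449, 0.2323, 0.1872]
orientation: [-179.7, 70.8, 34.3]
force: [0.1, -0.7, 0.6]
opening: 0.0875
t 6.62 q [42.33, 22.01, -38.48, 14.03, -10.86, 68.32] p [0.5449, 0.2323, 0.1872] F [0.1, -0.7, 0.6] op 0.0875
x [ 0.271  0.185 -0.945] y [ 0.56  -0.829 -0.002] z [-0.783 -0.528 -0.328] grasp [0.588  0.2617 0.037 ]
[ 0.0025 -0.0003  0.0051]
```

View pics/w3.png

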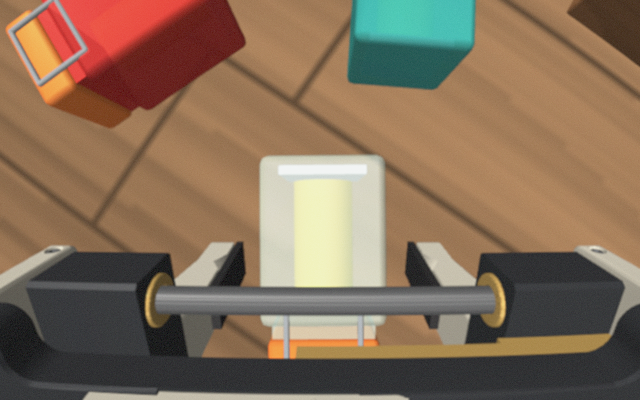

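```bash
python3 -m inch '[0.003,0,0.005,0,0,0,0.0876, 0,0,0,0,0,0,0.04, 0,0,0,0,0,0,0.04, 0,0,0,0,0,0,0.04, 0,0,0,0,0,0,0.04, 0,0,0,0,0,0,0.04]'; python3 st.py
```

```text
clock: 7.42
tool_pos: [0.542, 0.2304, 0.1852]
orientation: [-179.6, 70.6, 34.4]
force: [0.1, -0.4, -1.7]
opening: 0.0559
t 7.42 q [42.2, 21.9, -39.83, 16.01, -9.41, 66.44] p [0.542, 0.2304, 0.1852] F [0.1, -0.4, -1.7] op 0.0559
x [ 0.274  0.188 -0.943] y [ 0.56  -0.829 -0.002] z [-0.782 -0.527 -0.332] grasp [0.5856 0.2603 0.0352]
```

```bash
python3 -m inch '[-0.02,0,-0.007,0,0,0,0.04, -0.03,0,-0.011,0,0,0,0.04, -0.035,0,-0.012,0,0,0,0.04, -0.035,0,-0.012,0,0,0,0.04, -0.035,0,-0.012,0,0,0,0.04, -0.035,0,-0.012,0,0,0,0.04, -0.035,0,-0.012,0,0,0,0.04, 0,0,0,0,-10,0,0.04, 0,0,0,0,-10,0,0.04, 0,0,0,0,-10,0,0.04, 0,0,0,0,-10,0,0.04, 0,0,0,0,0,0,0.04]'; python3 st.py;python3 - <<'E'
from h import *
from plant import ctrl
s=ctrl.snapshot("wrist"); cv2.imwrite("pics/w4.png",s["color"][:,:,::-1])
E
```

```text
clock: 8.93
tool_pos: [0.5379, 0.2274, 0.4239]
orientation: [-1.1, 67.2, -147.1]
force: [0.2, 0.7, -3.2]
opening: 0.0562
t 8.93 q [40.94, 19.06, 0.26, -3.11, -93.77, 83.45] p [0.5379, 0.2274, 0.4239] F [0.2, 0.7, -3.2] op 0.0562
x [-0.325 -0.21  -0.922] y [ 0.558 -0.83  -0.007] z [-0.764 -0.517  0.387] grasp [0.4862 0.1939 0.2773]
```

View pics/w4.png

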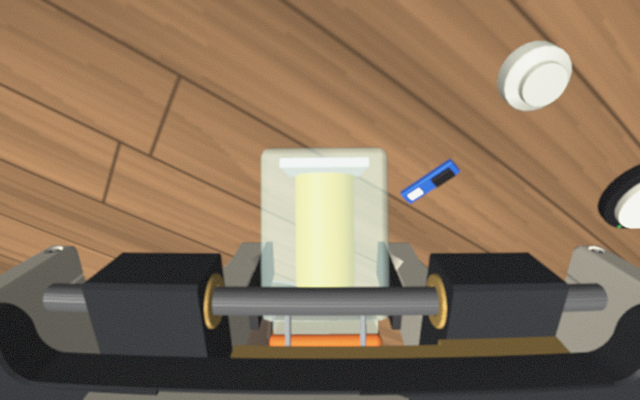

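```bash
cat > kin6.py <<'E'
import numpy as np
from scipy.optimize import least_squares
from scipy.spatial.transform import Rotation as R
D=[]
for l in open("log.txt"):
    q,p,Rt=eval(l); D.append((np.array(q),np.array(p),np.array(Rt)))
D.append((np.array([.07834,8.1569,-16.28798,-.24055,-65.6943,-71.59457]),np.array([.50684,-.19034,.4018]),R.from_euler("xyz",[104.073,89.7404,122.4575],degrees=True).as_matrix()))
D.append((np.array([-54.7117,20.5917,.6337,-.0197,-70.1345,-16.5046]),np.array([.21726,-.63888,.40372]),R.from_euler("xyz",[95.17,89.9057,113.948],degrees=True).as_matrix()))
def rot(a,d): return R.from_euler(a,d,degrees=True).as_matrix()
R0=np.array([[1,0,0],[0,0,-1],[0,1,0]]).astype(float)
SG=[1,1]
def fk(v,q):
    a1,h,L2,L3,b,L6,d,e=v
    A=rot("z",q[0]); p=A@[a1,0,h]
    A=A@rot("y",q[1]); p=p+A@[0,0,L2]
    A=A@rot("y",-q[2]); p=p+A@[L3,-d,b]
    A=A@rot("x",SG[0]*q[3]); p=p+A@[0,-e,0]
    A=A@rot("y",-q[4]); p=p+A@[L6,0,0]
    A=A@rot("x",SG[1]*q[5])@R0
    return p,A
v0=np.array([0,.35,.45,.45,0,.1,.1,.09])
if 1:
    best=None
    for s4 in (1,-1):
        for s6 in (1,-1):
            for k in range(4):
                SG[:]=[s4,s6]; R0=rot("x",90*k)
                er=np.mean([np.degrees(np.linalg.norm(R.from_matrix(fk(v0,q)[1].T@Rt).as_rotvec())) for q,p,Rt in D])
                if best is None or er<best[0]: best=(er,[s4,s6],R0)
    SG[:]=best[1];R0=best[2]
    res=least_squares(lambda v:np.r_[np.concatenate([fk(v,q)[0]-p for q,p,_ in D])/.002,(v-v0)/.2],v0); v=res.x
if __name__=="__main__":
    print(best[0],SG,R0.tolist()); print(v.round(4)); print([(1e3*(fk(v,q)[0]-p)).round(1).tolist() for q,p,_ in D])
E
python3 kin6.py
```

```text
0.0001159630135774274 [-1, -1] [[1.0, 0.0, 0.0], [0.0, -2.220446049250313e-16, 1.0], [0.0, -1.0, -2.220446049250313e-16]]
[8.000e-04 1.982e-01 6.014e-01 4.627e-01 3.000e-04 1.998e-01 2.300e-03
 1.895e-01]
[[0.0, 0.0, 0.0], [-0.0, 0.0, -0.0], [0.0, 0.1, 0.0], [0.0, 0.0, 0.0], [0.0, -0.1, 0.0], [-0.0, -0.1, -0.0], [0.0, 0.0, 0.0], [0.0, 0.0, 0.0], [-0.0, 0.1, -0.0]]
```

```bash
cat > plan.py <<'E'
from kin6 import *
Rg=np.column_stack([[.274,.188,-.943],[.56,-.829,-.002],[-.782,-.527,-.332]]); Rg=R.from_matrix(Rg).as_matrix()
y=Rg[:,1]; zj=np.array([y[1],-y[0],0])*1.0
if zj@[-.819,-.574,0]<0: zj=-zj
zj/=np.linalg.norm(zj); xj=np.array([0,0,1.]); Rj=np.column_stack([xj,np.cross(zj,xj),zj])
T=Rg.T@Rj   # jar axes in tool
pg=np.array([.542,.2304,.1852])
base=np.array([.632,.293,.028])
b_t=Rg.T@(base-pg)  # jar origin in tool frame (approx)
lo=np.array([-176.03,-82.01,-58.28,-173.87,-174.79,-173.66]);hi=np.array([176.03,121.73,71.71,95.51,-.11,173.66])
def ik(p,Rt,q0):
    f=lambda q:np.r_[(fk(v,q)[0]-p)*10,R.from_matrix(fk(v,q)[1].T@Rt).as_rotvec()]
    s=least_squares(f,np.clip(q0,lo+.5,hi-.5),bounds=(lo,hi)); return s.x,s.cost
if __name__=="__main__":
    print("T",T.round(3).tolist(),"b_t",b_t.round(4))
    q0=np.array([40.94,19.06,.26,-3.11,-93.77,83.45])
    rng=np.random.default_rng(0)
    for psi in range(0,360,15):
        Rt=rot("z",psi)@T.T; p=np.array([.6165,-.2995,.0325])-Rt@b_t
        best=None
        for k in range(14):
            qs=q0 if k==0 else rng.uniform(np.maximum(lo,-130),hi)
            q,c=ik(p,Rt,qs)
            if c<1e-8:
                m=np.min(np.r_[q-lo,hi-q]); 
                w=fk(v,q)
                d=np.abs(q-q0).max()
                if m>3 and (best is None or d<best[0]): best=(d,q,m)
        print(psi,"toolaz",round(np.degrees(np.arctan2(Rt[1,0],Rt[0,0]))),p.round(3),None if best is None else (best[1].round(1).tolist(),round(best[2],1)))
E
python3 plan.py
```

```text
T [[-0.943, 0.002, -0.332], [-0.002, -1.0, -0.0], [-0.332, 0.001, 0.943]] b_t [ 0.1847 -0.0011 -0.0512]
0 toolaz 180 [ 0.774 -0.301  0.142] ([-6.5, 70.5, 42.9, 8.2, -132.5, 97.7], np.float64(28.9))
15 toolaz -165 [ 0.769 -0.26   0.142] ([-1.8, 66.3, 29.2, 18.5, -121.4, 105.5], np.float64(42.5))
30 toolaz -150 [ 0.753 -0.222  0.142] ([2.7, 61.5, 14.8, 27.2, -109.5, 109.4], np.float64(56.9))
45 toolaz -135 [ 0.729 -0.189  0.142] ([6.6, 56.3, -0.2, 36.1, -97.6, 110.2], np.float64(58.1))
60 toolaz -120 [ 0.696 -0.164  0.142] ([9.5, 51.0, -15.4, 46.7, -86.4, 108.0], np.float64(42.9))
75 toolaz -105 [ 0.659 -0.148  0.142] ([10.4, 45.7, -30.5, 60.9, -76.9, 102.7], np.float64(27.7))
90 toolaz -90 [ 0.618 -0.142  0.142] ([7.2, 40.8, -44.4, 81.0, -71.3, 95.1], np.float64(13.9))
105 toolaz -75 [ 0.577 -0.147  0.142] None
120 toolaz -60 [ 0.539 -0.163  0.142] None
135 toolaz -45 [ 0.506 -0.187  0.142] None
150 toolaz -30 [ 0.481 -0.22   0.142] ([-52.0, 38.4, -52.9, -158.3, -71.8, 90.5], np.float64(5.4))
165 toolaz -15 [ 0.465 -0.257  0.142] ([-57.5, 34.9, -40.5, -132.9, -60.2, 78.7], np.float64(
[... 482 characters left out ...]
t64(57.3))
255 toolaz 75 [ 0.574 -0.451  0.142] ([-43.3, 52.6, 25.5, -59.0, -104.2, 36.0], np.float64(46.2))
270 toolaz 90 [ 0.615 -0.457  0.142] ([-39.1, 57.7, 36.3, -54.4, -115.6, 36.6], np.float64(35.4))
285 toolaz 105 [ 0.656 -0.452  0.142] ([-34.5, 62.6, 46.5, -49.9, -126.6, 38.7], np.float64(25.2))
300 toolaz 120 [ 0.694 -0.436  0.142] ([-29.3, 67.1, 55.3, -44.6, -136.5, 43.2], np.float64(16.4))
315 toolaz 135 [ 0.727 -0.412  0.142] ([-23.6, 70.8, 61.1, -36.1, -144.0, 52.0], np.float64(10.6))
330 toolaz 150 [ 0.752 -0.379  0.142] ([-17.4, 73.2, 61.4, -22.0, -146.4, 67.1], np.float64(10.3))
345 toolaz 165 [ 0.768 -0.342  0.142] ([-11.7, 73.1, 54.5, -5.3, -141.8, 84.7], np.float64(17.2))
```

```bash
python3 - <<'E'
from h import *
t={k:v for k,v in np.load("pics/top0.npz").items()};t["k1"]=float(t["k1"])
P=pts(t,t["depth"]>0)
for nm,(x0,x1,y0,y1) in dict(turnt=(.7,1.2,-.3,.3),right=(.3,1.1,-.9,-.42),amp=(.75,1.2,-.7,-.3)).items():
    m=(P[:,0]>x0)&(P[:,0]<x1)&(P[:,1]>y0)&(P[:,1]<y1)&(P[:,2]>.02);Q=P[m];print(nm,Q.min(0).round(3),Q.max(0).round(3))
E
cat > path.py <<'E'
from plan import *
import sys
from plant import ctrl
o=ctrl.get_obs();q0=o["joint_pos"]
psi=float(sys.argv[1]);dz=float(sys.argv[2]);N=int(sys.argv[3])
Rt=rot("z",psi)@T.T; p=np.array([.6165,-.2995,.0325+dz])-Rt@b_t
q1,c=ik(p,Rt,np.array([-54.,36,-12,-88,-66,46])); print("goal",q1.round(1),c,p.round(3),"tool az",np.degrees(np.arctan2(Rt[1,0],Rt[0,0])))
def pose(q): return fk(v,q)
prev=pose(q0)
for k in range(1,N+1):
    s=k/N
    q=q0+(q1-q0)*s; P_=pose(q)
    dp=prev[1].T@(P_[0]-prev[0]); rv=np.degrees(R.from_matrix(prev[1].T@P_[1]).as_rotvec())
    jb=P_[0]+P_[1]@b_t; jt=jb+P_[1]@T[:,2]*.1
    print(k,(dp).round(4).tolist(),rv.round(1).tolist(),"|",np.linalg.norm(dp).round(3),np.linalg.norm(rv).round(1),"tcp",P_[0].round(2),"jarb",jb.round(2),"lid",jt.round(2))
    prev=P_
E
python3 path.py 202 0.1 20
```

```text
turnt [ 0.7   -0.232  0.02 ] [1.006 0.3   0.199]
right [ 0.494 -0.78   0.02 ] [ 1.05 -0.42  0.19]
amp [ 0.893 -0.682  0.02 ] [ 1.094 -0.358  0.107]
goal [-52.6  26.  -11.3 -83.1 -66.2  33.2] 3.486939766458679e-30 [ 0.47  -0.357  0.242] tool az 21.867702473002566
1 [0.0234, 0.0315, 0.0047] [6.7, 0.0, -5.8] | 0.04 8.9 tcp [0.54 0.19 0.4 ] jarb [0.52 0.19 0.21] lid [0.45 0.16 0.28]
2 [0.0198, 0.0321, 0.0028] [6.8, 0.1, -5.8] | 0.038 9.0 tcp [0.55 0.16 0.39] jarb [0.52 0.17 0.2 ] lid [0.45 0.15 0.26]
3 [0.016, 0.0322, 0.0007] [7.0, 0.1, -5.9] | 0.036 9.1 tcp [0.55 0.13 0.37] jarb [0.52 0.15 0.18] lid [0.45 0.13 0.25]
4 [0.0123, 0.032, -0.0016] [7.0, 0.2, -5.9] | 0.034 9.2 tcp [0.55 0.1  0.35] jarb [0.52 0.14 0.17] lid [0.45 0.13 0.24]
5 [0.0086, 0.0313, -0.004] [7.1, 0.2, -6.0] | 0.033 9.3 tcp [0.55 0.07 0.34] jarb [0.52 0.12 0.15] lid [0.45 0.12 0.22]
6 [0.0049, 0.0301, -0.0064] [7.2, 0.2, -6.0] | 0.031 9.4 tcp [0.55 0.04 0.32] jarb [0.52 0.1  0.14] lid [0.45 0.11 0.22]
7 [0.0013, 0.0285, -0.0088] [7.2, 0.3, -6.1] | 0.03 9.5 tcp [0.55 0.02 0.31] jarb [0.53 0.09 0.13] lid [0.46 0.1  0.21
[... 997 characters left out ...]
.11] lid [ 0.58 -0.06  0.21]
16 [-0.0231, -0.0039, -0.0197] [6.9, -0.7, -7.1] | 0.031 9.9 tcp [ 0.51 -0.23  0.25] jarb [ 0.61 -0.12  0.12] lid [ 0.6  -0.1   0.21]
17 [-0.0245, -0.0086, -0.0187] [6.8, -1.0, -7.2] | 0.032 9.9 tcp [ 0.51 -0.26  0.25] jarb [ 0.61 -0.16  0.12] lid [ 0.61 -0.14  0.22]
18 [-0.0257, -0.0133, -0.0173] [6.7, -1.3, -7.2] | 0.034 9.9 tcp [ 0.5  -0.29  0.24] jarb [ 0.62 -0.21  0.12] lid [ 0.62 -0.19  0.22]
19 [-0.0266, -0.0179, -0.0153] [6.6, -1.6, -7.3] | 0.036 10.0 tcp [ 0.48 -0.32  0.24] jarb [ 0.62 -0.25  0.13] lid [ 0.62 -0.24  0.23]
20 [-0.0272, -0.0223, -0.0128] [6.6, -1.9, -7.3] | 0.037 10.0 tcp [ 0.47 -0.36  0.24] jarb [ 0.62 -0.3   0.13] lid [ 0.62 -0.3   0.23]
```

```bash
python3 path.py 202 0.14 20 | cut -d'|' -f1 | head -12
```

```text
goal [-51.9  22.3 -10.2 -81.3 -66.4  27.9] 1.6138683876225426e-24 [ 0.47  -0.357  0.282] tool az 21.867702473002566
1 [0.0213, 0.0315, 0.0058] [6.9, 0.3, -5.7] 
2 [0.0177, 0.032, 0.0037] [7.1, 0.3, -5.8] 
3 [0.014, 0.032, 0.0014] [7.2, 0.3, -5.8] 
4 [0.0103, 0.0317, -0.001] [7.2, 0.3, -5.8] 
5 [0.0067, 0.0309, -0.0035] [7.3, 0.3, -5.9] 
6 [0.0032, 0.0296, -0.006] [7.3, 0.3, -5.9] 
7 [-0.0003, 0.0279, -0.0084] [7.4, 0.3, -6.0] 
8 [-0.0036, 0.0257, -0.0108] [7.4, 0.3, -6.1] 
9 [-0.0068, 0.0231, -0.013] [7.4, 0.2, -6.2] 
10 [-0.0098, 0.0201, -0.0149] [7.3, 0.1, -6.3] 
11 [-0.0127, 0.0166, -0.0166] [7.3, 0.0, -6.4]
```

```bash
python3 -m inch '[0.021,0.031,0.006,7,0,-5.7,0.04, 0.018,0.032,0.004,7,0,-5.8,0.04, 0.014,0.032,0.001,7,0,-5.8,0.04, 0.010,0.032,-0.001,7,0,-5.8,0.04, 0.007,0.031,-0.003,7,0,-5.9,0.04, 0.003,0.030,-0.006,7,0,-5.9,0.04, 0,0.028,-0.008,7,0,-6,0.04, -0.004,0.026,-0.011,7,0,-6,0.04, -0.007,0.023,-0.013,7,0,-6,0.04, -0.010,0.020,-0.015,7,0,-6,0.04]'; python3 st.py;  python3 path.py 202 0.14 12
```

```text
clock: 10.22
tool_pos: [0.534, -0.0695, 0.2992]
orientation: [-30.0, 45.9, 96.6]
force: [0.1, -0.5, -3.2]
opening: 0.056
t 10.22 q [-6.94, 20.46, -5.25, -43.29, -80.48, 57.34] p [0.534, -0.0695, 0.2992] F [0.1, -0.5, -3.2] op 0.056
x [-0.079  0.691 -0.719] y [-0.819 -0.456 -0.348] z [-0.568  0.561  0.602] grasp [0.5213 0.0404 0.185 ]
goal [-52.1  22.2 -10.  -81.1 -66.6  27.6] 2.5132838295611e-24 [ 0.47  -0.357  0.282] tool az 21.867702473002566
1 [-0.0107, 0.0128, -0.0133] [6.1, 0.3, -5.3] | 0.021 8.0 tcp [ 0.53 -0.09  0.29] jarb [0.56 0.01 0.14] lid [0.51 0.05 0.22]
2 [-0.0124, 0.0103, -0.0142] [6.0, 0.2, -5.4] | 0.022 8.1 tcp [ 0.53 -0.11  0.29] jarb [ 0.57 -0.01  0.13] lid [0.53 0.03 0.22]
3 [-0.014, 0.0077, -0.0149] [6.0, 0.0, -5.4] | 0.022 8.1 tcp [ 0.53 -0.13  0.29] jarb [ 0.58 -0.03  0.14] lid [0.54 0.01 0.22]
4 [-0.0155, 0.0048, -0.0154] [5.9, -0.1, -5.5] | 0.022 8.1 tcp [ 0.52 -0.15  0.28] jarb [ 0.58 -0.05  0.14] lid [ 0.56 -0.01  0.23]
5 [-0.0168, 0.0019, -0.0155] [5.9, -0.3, -5.6] | 0.023 8.1 tcp [ 0.52 -0.18  0.28] jarb [ 0.59 -0.07  0.14] lid [ 0.57 -0.04  0.23]
6 [-0.0
[... 220 characters left out ...]
0.13  0.15] lid [ 0.6  -0.1   0.24]
8 [-0.02, -0.0072, -0.0143] [5.7, -0.8, -5.7] | 0.026 8.1 tcp [ 0.51 -0.25  0.28] jarb [ 0.61 -0.16  0.15] lid [ 0.61 -0.13  0.25]
9 [-0.0207, -0.0102, -0.0133] [5.7, -1.0, -5.7] | 0.027 8.1 tcp [ 0.5  -0.28  0.28] jarb [ 0.62 -0.19  0.15] lid [ 0.61 -0.17  0.25]
10 [-0.0213, -0.0132, -0.0119] [5.6, -1.3, -5.8] | 0.028 8.1 tcp [ 0.49 -0.3   0.28] jarb [ 0.62 -0.22  0.16] lid [ 0.62 -0.21  0.26]
11 [-0.0218, -0.0161, -0.0103] [5.6, -1.5, -5.8] | 0.029 8.1 tcp [ 0.48 -0.33  0.28] jarb [ 0.62 -0.26  0.17] lid [ 0.62 -0.25  0.27]
12 [-0.0221, -0.0188, -0.0083] [5.5, -1.7, -5.8] | 0.03 8.2 tcp [ 0.47 -0.36  0.28] jarb [ 0.62 -0.3   0.17] lid [ 0.62 -0.3   0.27]
```

```bash
python3 -m inch '[-0.011,0.013,-0.013,6.1,0.3,-5.3,0.04, -0.012,0.010,-0.014,6,0.2,-5.4,0.04, -0.014,0.008,-0.015,6,0,-5.4,0.04, -0.0155,0.005,-0.0155,5.9,-0.1,-5.5,0.04, -0.017,0.002,-0.0155,5.9,-0.3,-5.6,0.04, -0.018,-0.001,-0.015,5.8,-0.4,-5.6,0.04, -0.019,-0.004,-0.015,5.8,-0.6,-5.7,0.04, -0.02,-0.007,-0.014,5.7,-0.8,-5.7,0.04, -0.021,-0.01,-0.013,5.7,-1,-5.7,0.04, -0.021,-0.013,-0.012,5.6,-1.3,-5.8,0.04, -0.022,-0.016,-0.010,5.6,-1.5,-5.8,0.04, -0.022,-0.019,-0.008,5.5,-1.7,-5.8,0.04, 0,0,0,0,0,0,0.04]'; python3 st.py;  cat > look.py <<'E'
from h import *
from plant import ctrl
import sys
for n in ("wrist","scene","top"):
    o=ctrl.get_obs(); s=ctrl.snapshot(n); cv2.imwrite(f"pics/{n}_{sys.argv[1]}.png",s["color"][:,:,::-1]); np.savez(f"pics/{n}_{sys.argv[1]}.npz",**s); np.save(f"pics/o_{sys.argv[1]}.npy",o,allow_pickle=True)
E
python3 look.py a
```

```text
clock: 11.85
tool_pos: [0.442, -0.366, 0.2919]
orientation: [-2.0, 19.9, 15.4]
force: [-0.0, 0.4, -3.0]
opening: 0.056
t 11.85 q [-54.89, 19.2, -12.82, -82.26, -63.28, 28.69] p [0.442, -0.366, 0.2919] F [-0.0, 0.4, -3.0] op 0.056
x [ 0.907  0.249 -0.34 ] y [-0.276  0.96  -0.033] z [0.319 0.124 0.94 ] grasp [ 0.5862 -0.3264  0.2378]
```

View pics/wrist_a.png

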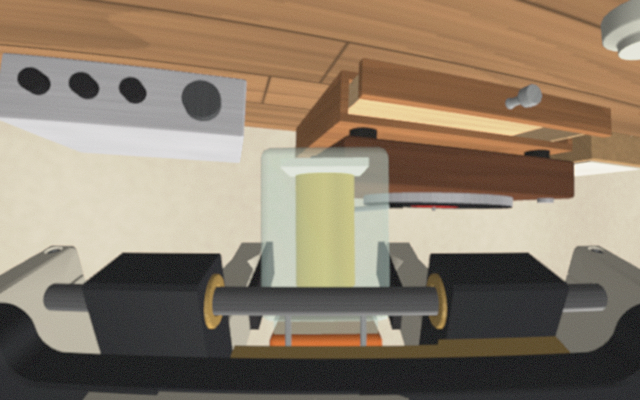

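View pics/scene_a.png

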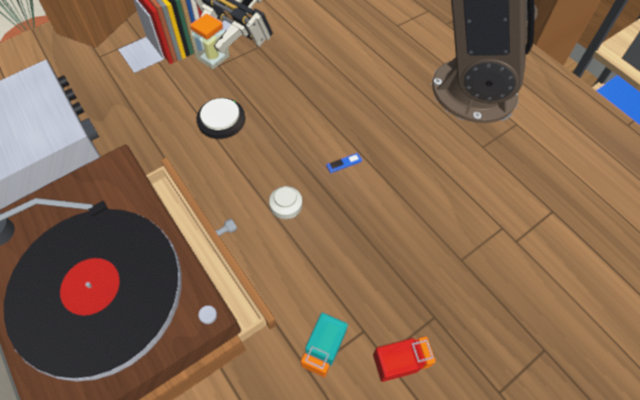

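View pics/top_a.png

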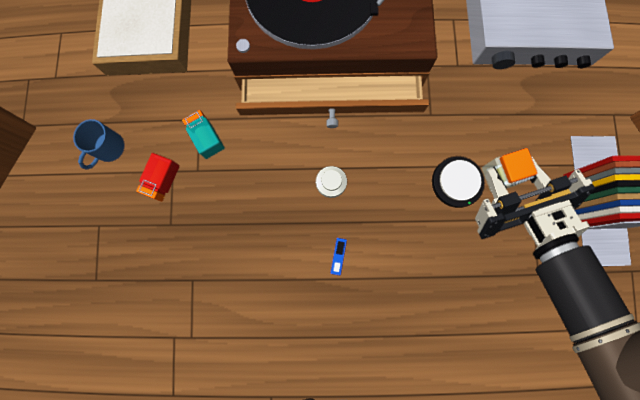

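```bash
cat > chk.py <<'E'
from h import *
import plan,sys
from plan import T,b_t
def jar(o,bt=b_t):
    Rt=R.from_euler("xyz",o["orientation"],degrees=True).as_matrix()
    return o["tool_pos"]+Rt@bt, Rt@T
if __name__=="__main__":
    n=sys.argv[1];o=np.load(f"pics/o_{n}.npy",allow_pickle=True).item()
    b,J=jar(o);print("base",b.round(4),"zj",J[:,2].round(4),"xj az",np.degrees(np.arctan2(J[1,0],J[0,0])))
    for c in ("wrist","scene","top"):
        s=dict(np.load(f"pics/{c}_{n}.npz"));s["k1"]=float(s["k1"])
        im=s["color"][:,:,::-1].copy()
        C=np.array([[a*28,e*28,z] for z in (0,76) for a in (1,-1) for e in (1,-1)])/1e3
        L=np.array([[a*25,e*25,100] for a in (1,-1) for e in (1,-1)])/1e3
        P=proj(s,b+np.r_[C,L]@J.T,o); print(c,P.round(0).astype(int).tolist())
        x0,y0=np.maximum(P.min(0).astype(int)-20,0);x1,y1=P.max(0).astype(int)+20
        k=5 if c!="wrist" else 3
        cr=cv2.resize(im[y0:y1,x0:x1],None,fx=k,fy=k,interpolation=cv2.INTER_CUBIC)
        for q in P: cv2.circle(cr,tuple(int(w) for w in ((q-[x0,y0]+.5)*k)),2,(255,0,255),-1)
        cv2.imwrite(f"pics/chk_{c}_{n}.png",cr[:600,:800]); 
E
python3 chk.py a
```

```text
base [ 0.5946 -0.3251  0.1814] zj [-0.0019  0.034   0.9994] xj az -163.5168177086121
wrist [[258, 152], [389, 152], [277, 169], [371, 169], [257, 331], [390, 331], [277, 296], [371, 296], [266, 383], [381, 383], [281, 339], [367, 339]]
scene [[213, 45], [230, 55], [195, 58], [213, 69], [207, 18], [226, 29], [189, 32], [207, 43], [206, 10], [222, 20], [189, 22], [205, 32]]
top [[517, 184], [490, 192], [506, 157], [480, 166], [535, 176], [506, 185], [523, 147], [495, 156], [539, 172], [513, 180], [528, 145], [502, 153]]
```

View pics/chk_wrist_a.png

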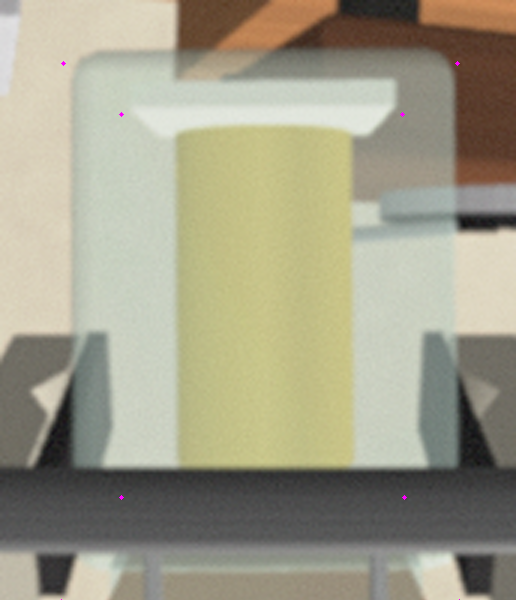

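View pics/chk_scene_a.png

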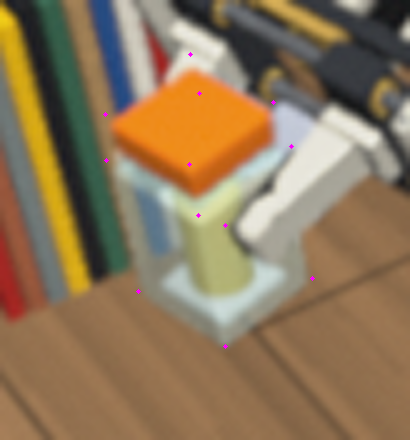

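View pics/chk_top_a.png

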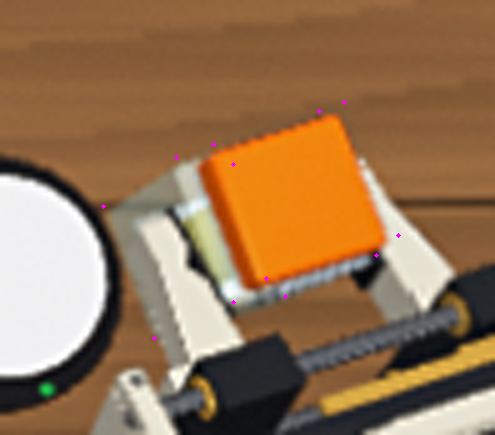

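```bash
cat > go.py <<'E'
from chk import *
from plant import ctrl
import sys
bt=b_t+np.array([0,.0007,0])
tgt=np.array([float(a) for a in sys.argv[1:4]])
o=ctrl.get_obs();b,J=jar(o,bt);Rt=J@T.T
zj=J[:,2]; ax=np.cross(zj,[0,0,1]); rv=Rt.T@ax
d=Rt.T@(tgt-(b+np.cross(ax,b-o["tool_pos"])))
print("t",round(o["clock"],2),"base",b.round(4),"zj",zj.round(3),"F",o["force"].round(1),"op",round(o["opening"],4),"q",o["joint_pos"].round(0)); print("shift",d.round(4),"turn",np.degrees(rv).round(2)); print("up 10mm in tool",(Rt.T@[0,0,.01]).round(4))
E
python3 go.py .618 -.298 .1825
```

```text
t 12.0 base [ 0.595  -0.3237  0.1815] zj [-0.002  0.033  0.999] F [ 0.1  0.2 -3. ] op 0.0558 q [-55.  19. -13. -82. -63.  29.]
shift [0.0267 0.0145 0.0102] turn [ 1.77 -0.41  0.62]
up 10mm in tool [-0.0034 -0.0003  0.0094]
```

```bash
python3 -m inch '[0.013,0.007,0.005,1.8,-0.4,0.6,0.04, 0.014,0.008,0.005,0,0,0,0.04, 0,0,0,0,0,0,0.04, 0.0085,0,-0.0235,0,0,0,0.04, 0.0085,0,-0.0235,0,0,0,0.04, 0.0085,0,-0.0235,0,0,0,0.04, 0.005,0,-0.014,0,0,0,0.04, 0,0,0,0,0,0,0.04]'; python3 go.py .618 -.298 .0525
```

```text
clock: 13.0
tool_pos: [0.4735, -0.3347, 0.2006]
orientation: [-0.2, 19.6, 16.9]
force: [-0.2, -0.7, -3.6]
opening: 0.0561
t 13.0 base [ 0.6239 -0.2897  0.0905] zj [0.002 0.004 1.   ] F [-0.2 -0.7 -3.6] op 0.0561 q [-53.  29. -15. -89. -62.  40.]
shift [ 0.005  -0.0064 -0.039 ] turn [ 0.18 -0.15  0.06]
up 10mm in tool [-0.0033 -0.      0.0094]
```

```bash
python3 -m inch '[0.002,-0.003,-0.013,0,0,0,0.04, 0.002,-0.003,-0.013,0,0,0,0.04, 0,0,-0.009,0,0,0,0.04, 0,0,0,0,0,0,0.04]'; python3 go.py .618 -.298 .0525; python3 look.py b; python3 chk.py b
```

```text
clock: 13.5
tool_pos: [0.468, -0.3437, 0.1653]
orientation: [-0.4, 19.5, 16.9]
force: [-0.2, -0.1, -2.6]
opening: 0.0559
t 13.5 base [ 0.6184 -0.2988  0.0553] zj [0.001 0.006 1.   ] F [-0.2 -0.1 -2.6] op 0.0559 q [-54.  33. -15. -90. -63.  45.]
shift [ 0.0006  0.0003 -0.0031] turn [ 0.32 -0.14  0.11]
up 10mm in tool [-0.0033 -0.0001  0.0094]
base [ 0.6191 -0.2996  0.0563] zj [-5.0e-04  7.4e-03  1.0e+00] xj az -162.84816366928638
wrist [[258, 152], [389, 152], [277, 169], [371, 169], [257, 331], [390, 331], [277, 296], [371, 296], [266, 383], [381, 383], [281, 339], [367, 339]]
scene [[217, 94], [234, 104], [202, 107], [218, 117], [212, 71], [229, 81], [195, 85], [213, 95], [210, 65], [226, 74], [195, 77], [211, 87]]
top [[479, 184], [457, 191], [470, 161], [448, 169], [493, 177], [468, 185], [483, 152], [458, 160], [495, 174], [473, 181], [486, 151], [464, 158]]
```

View pics/chk_scene_b.png

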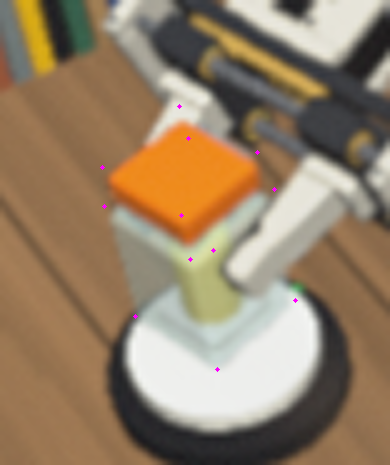

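View pics/chk_top_b.png

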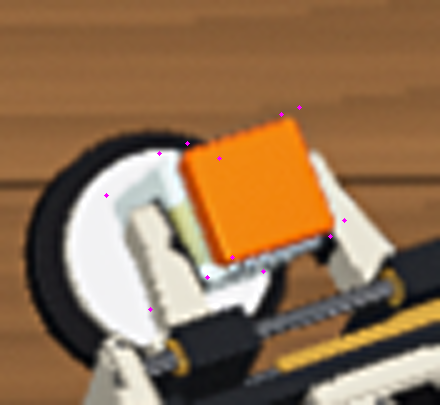

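View pics/wrist_b.png

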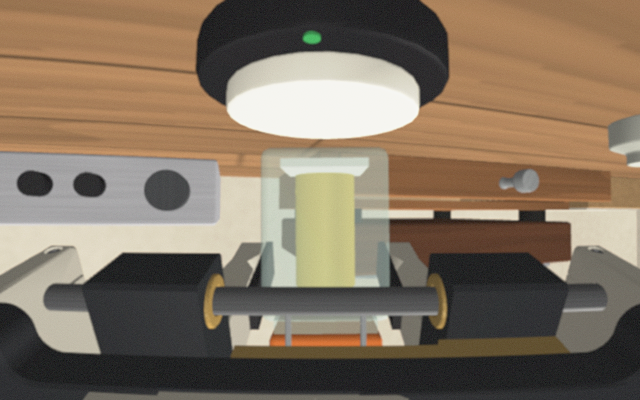

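```bash
cat > tri.py <<'E'
from chk import *
def lid(n):
    o=np.load(f"pics/o_{n}.npy",allow_pickle=True).item()
    rs=[]
    for c in ("scene","top"):
        s=dict(np.load(f"pics/{c}_{n}.npz"));s["k1"]=float(s["k1"])
        H,S,V=cv2.split(cv2.cvtColor(s["color"],cv2.COLOR_RGB2HSV))
        m=(H>=5)&(H<=15)&(S>200)&(V>225)
        k,l,st,ce=cv2.connectedComponentsWithStats(m.astype(np.uint8))
        best=min(range(1,k),key=lambda i:np.hypot(*(ce[i]-proj(s,(jar(o)[0]+[0,0,.095])[None],o)[0]))+ (1e3 if st[i,4]<60 else 0))
        mm=l==best
        r=cv2.minAreaRect(np.argwhere(mm)[:,::-1].astype(np.float32))
        P=pts(s,mm); print(c,"area",st[best,4],"cen",ce[best].round(1),"minrect",np.round(r[0],1),np.round(r[1],1),"depthpts mean",P.mean(0).round(4),"zpct",np.percentile(P[:,2],[10,50,90]).round(4))
        p,d=rays(s,ce[best][None]); rs.append((p,d[0]/np.linalg.norm(d[0])))
    (p1,d1),(p2,d2)=rs
    A=np.c_[d1,-d2];t=np.linalg.lstsq(A,p2-p1,rcond=None)[0]
    a,b=p1+t[0]*d1,p2+t[1]*d2
    print("tri",((a+b)/2).round(4),"gap mm",(1e3*np.linalg.norm(a-b)).round(1),"pred base",jar(o)[0].round(4))
    for nm,(p,d) in zip(("scene","top"),rs):
        for z in (.09,.1):
            h=jar(o)[0][2]+z; print(nm,"at lid height",z,(p+d*(h-p[2])/d[2]).round(4))
import sys
lid(sys.argv[1])
E
python3 tri.py b; python3 tri.py a
```

```text
scene area 42 cen [212.1  73.2] minrect [212.3  74.7] [ 9.9 10.6] depthpts mean [ 0.611  -0.3079  0.1522] zpct [0.1499 0.1525 0.1539]
top area 1 cen [484. 172.] minrect [484. 172.] [0. 0.] depthpts mean [ 0.6063 -0.307   0.1556] zpct [0.1556 0.1556 0.1556]
tri [ 0.6088 -0.3112  0.1478] gap mm 2.3 pred base [ 0.6191 -0.2996  0.0563]
scene at lid height 0.09 [ 0.6089 -0.314   0.1463]
scene at lid height 0.1 [ 0.6125 -0.3036  0.1563]
top at lid height 0.09 [ 0.6083 -0.3109  0.1463]
top at lid height 0.1 [ 0.6061 -0.3068  0.1563]
scene area 1 cen [200.  18.] minrect [200.  18.] [0. 0.] depthpts mean [ 0.5977 -0.3417  0.2787] zpct [0.2787 0.2787 0.2787]
top area 78 cen [527.7 172.8] minrect [522.3 172.4] [ 9.8 26.2] depthpts mean [ 0.5762 -0.333   0.28  ] zpct [0.2787 0.28   0.2816]
tri [ 0.5869 -0.3491  0.2644] gap mm 18.7 pred base [ 0.5946 -0.3251  0.1814]
scene at lid height 0.09 [ 0.5944 -0.351   0.2714]
scene at lid height 0.1 [ 0.599  -0.3381  0.2814]
top at lid height 0.09 [ 0.5782 -0.3376  0.2714]
top at lid height 0.1 [ 0.576  -0.3323  0.2814]
```

```bash
cat > tri.py <<'E'
from chk import *
def lid(n):
    o=np.load(f"pics/o_{n}.npy",allow_pickle=True).item(); b,J=jar(o)
    for c in ("scene","top"):
        s=dict(np.load(f"pics/{c}_{n}.npz"));s["k1"]=float(s["k1"])
        H,S,V=cv2.split(cv2.cvtColor(s["color"],cv2.COLOR_RGB2HSV))
        m=((H>=4)&(H<=20)&(S>170)&(V>120)).astype(np.uint8)
        q=proj(s,(b+[0,0,.09])[None],o)[0]; w=np.zeros_like(m); cv2.circle(w,(int(q[0]),int(q[1])),26,1,-1); m&=w
        vv,uu=np.nonzero(m&(s["depth"]>0)); p,d=rays(s,np.c_[uu,vv]); P=p+d*s["depth"][vv,uu][:,None]
        top=np.percentile(P[:,2],80); k=(P[:,2]>top-.006)&(abs(P[:,2]-b[2]-.095)<.02)&(np.linalg.norm(P[:,:2]-b[:2],axis=1)<.05); Q=P[k]
        r=cv2.minAreaRect((Q[:,:2]*1e3).astype(np.float32))
        mm=np.zeros_like(m);mm[vv[k],uu[k]]=1
        print(c,len(Q),"lid xy mm",np.round(r[0],1),np.round(r[1],1),round(r[2],1),"mean",Q.mean(0).round(4),"z",np.percentile(Q[:,2],[10,50,90]).round(4))
    print("pred base",b.round(4),"lid",(b+.1*J[:,2]).round(4))
import sys
lid(sys.argv[1])
E
python3 tri.py a; python3 tri.py b
```

```text
scene 369 lid xy mm [ 596.2 -318.7] [49.4 50.8] 15.6 mean [ 0.5974 -0.3168  0.2775] z [0.2751 0.2776 0.2796]
top 780 lid xy mm [ 592.  -319.6] [50.2 50.9] 15.3 mean [ 0.5914 -0.3191  0.2795] z [0.2776 0.2796 0.2813]
pred base [ 0.5946 -0.3251  0.1814] lid [ 0.5944 -0.3217  0.2814]
scene 357 lid xy mm [ 621.6 -294.9] [50.2 52.8] 21.7 mean [ 0.622  -0.2926  0.1519] z [0.1496 0.1522 0.1541]
top 548 lid xy mm [ 616.3 -296.5] [50.2 48.3] 14.4 mean [ 0.6159 -0.296   0.1547] z [0.1527 0.1548 0.1566]
pred base [ 0.6191 -0.2996  0.0563] lid [ 0.6191 -0.2989  0.1563]
```

```bash
python3 -m inch '[0.002,-0.0008,-0.0066,0.3,0,0,0.04, 0.0022,-0.0007,-0.0066,0,0,0,0.04, 0,0,0,0,0,0,0.04]'; python3 go.py .618 -.2995 .0325; python3 -m inch '[0.0003,0,-0.001,0,0,0,0.04, 0.0003,0,-0.001,0,0,0,0.04, 0.0003,0,-0.001,0,0,0,0.04, 0,0,0,0,0,0,0.04]';python3 go.py .618 -.2995 .0325
```

```text
clock: 14.02
tool_pos: [0.4688, -0.3455, 0.1526]
orientation: [-0.3, 19.5, 16.8]
force: [-0.1, 0.3, -3.0]
opening: 0.0557
t 14.03 base [ 0.6194 -0.3006  0.0428] zj [-0.     0.004  1.   ] F [-0.1  0.3 -3. ] op 0.0557 q [-55.  34. -15. -91. -63.  47.]
shift [ 0.0024  0.001  -0.0103] turn [ 0.22 -0.05  0.08]
up 10mm in tool [-0.0033 -0.      0.0094]
clock: 14.52
tool_pos: [0.4688, -0.3456, 0.1494]
orientation: [-0.3, 19.4, 16.8]
force: [0.3, 0.2, -3.2]
opening: 0.0558
t 14.53 base [ 0.6193 -0.3007  0.0397] zj [-0.001  0.004  1.   ] F [ 0.3  0.2 -3.2] op 0.0558 q [-55.  35. -15. -91. -63.  47.]
shift [ 0.0015  0.0011 -0.0072] turn [ 0.24 -0.05  0.08]
up 10mm in tool [-0.0033 -0.      0.0094]
```

```bash
python3 -m inch '[0.0003,0.0005,-0.001,0.2,0,0,0.04, 0.0003,0,-0.001,0,0,0,0.04, 0,0,0,0,0,0,0.04]'; for i in 1 2; do python3 -c "
from plant import ctrl;o=ctrl.get_obs();print(o['force'].round(2),o['tool_pos'].round(4))"; done; python3 look.py c; python3 tri.py c
```

```text
clock: 14.9
tool_pos: [0.4686, -0.3451, 0.1474]
orientation: [-0.1, 19.4, 16.8]
force: [-0.2, 0.1, -3.3]
opening: 0.0558
[-0.21  0.07 -3.29] [ 0.4686 -0.3451  0.1474]
[-0.21  0.07 -3.29] [ 0.4686 -0.3451  0.1474]
scene 338 lid xy mm [ 621.2 -296.6] [51.7 52. ] 15.9 mean [ 0.6224 -0.2947  0.1337] z [0.1313 0.1338 0.1359]
top 529 lid xy mm [ 616.6 -298.2] [49.4 49.6] 17.2 mean [ 0.6158 -0.2976  0.1361] z [0.134  0.1362 0.1381]
pred base [ 0.6193 -0.3007  0.0377] lid [ 0.6194 -0.3006  0.1377]
```

View pics/wrist_c.png

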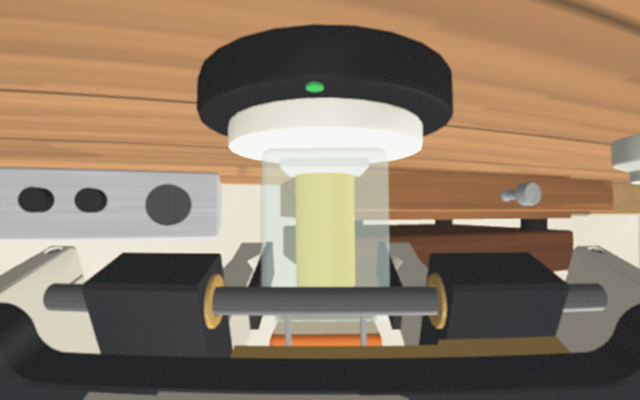

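```bash
python3 -c "
import cv2
a=cv2.imread('pics/scene_c.png')[50:150,170:270];cv2.imwrite('pics/scene_cc.png',cv2.resize(a,None,fx=5,fy=5,interpolation=cv2.INTER_CUBIC))"
```

```text
(no output)
```

View pics/scene_cc.png

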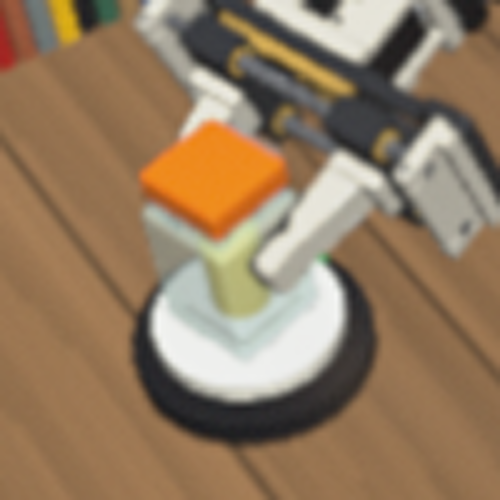

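```bash
python3 -m inch '[0.0003,0,-0.001,0,0,0,0.04, 0.0003,0,-0.001,0,0,0,0.04]'; python3 -m inch '[0.0003,0,-0.001,0,0,0,0.04, 0.0003,0,-0.001,0,0,0,0.04]';  python3 -m inch '[0.0003,0,-0.001,0,0,0,0.04]'
```

```text
clock: 15.3
tool_pos: [0.4685, -0.3452, 0.1454]
orientation: [-0.1, 19.4, 16.8]
force: [-1.6, -0.8, 2.1]
opening: 0.056
clock: 15.55
tool_pos: [0.4685, -0.3453, 0.1441]
orientation: [-0.1, 19.3, 16.9]
force: [-2.4, 0.3, 1.9]
opening: 0.0556
clock: 15.68
tool_pos: [0.4684, -0.3453, 0.1433]
orientation: [-0.1, 19.3, 16.9]
force: [-3.2, -0.3, 2.4]
opening: 0.056
```

```bash
python3 -m inch '[0.0005,0,-0.0014,0,0,0,0.04, 0.0005,0,-0.0014,0,0,0,0.04]'; python3 -m inch '[0.0005,0,-0.0014,0,0,0,0.04, 0.0005,0,-0.0014,0,0,0,0.04]';  python3 go.py .618 -.2995 .0225; python3 look.py d; python3 tri.py d
```

```text
clock: 15.92
tool_pos: [0.4684, -0.3453, 0.1407]
orientation: [-0.2, 19.2, 16.9]
force: [-4.8, 0.4, 4.2]
opening: 0.0563
clock: 16.18
tool_pos: [0.4685, -0.3454, 0.1381]
orientation: [-0.2, 19.1, 16.9]
force: [-4.4, -0.4, 7.1]
opening: 0.0555
t 16.18 base [ 0.6195 -0.3001  0.0292] zj [-0.005  0.001  1.   ] F [-4.4 -0.4  7.1] op 0.0555 q [-55.  36. -15. -92. -64.  49.]
shift [ 0.0012  0.0007 -0.0059] turn [0.15 0.26 0.05]
up 10mm in tool [-0.0033 -0.      0.0094]
scene 329 lid xy mm [ 621.7 -297.3] [49.5 53.3] 20.6 mean [ 0.6223 -0.2949  0.1254] z [0.1232 0.1255 0.1275]
top 523 lid xy mm [ 617.3 -299.4] [50.  51.7] 17.3 mean [ 0.616  -0.2979  0.1275] z [0.1256 0.1276 0.1293]
pred base [ 0.6197 -0.3007  0.0291] lid [ 0.6192 -0.3006  0.1291]
```

View pics/wrist_d.png

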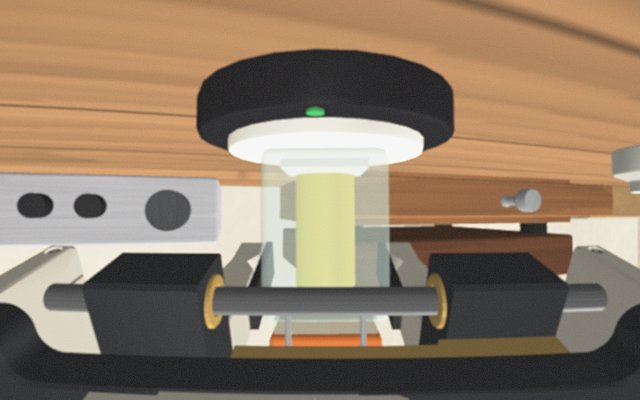

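```bash
python3 -m inch '[0.0005,0,-0.0014,0,0.1,0,0.04, 0.0005,0,-0.0014,0,0.1,0,0.04]'; python3 -m inch '[0.0004,0,-0.001,0,0,0,0.04]';python3 -m inch '[0.0004,0,-0.001,0,0,0,0.04]';  python3 go.py .618 -.2995 .0225
```

```text
clock: 16.58
tool_pos: [0.4687, -0.3454, 0.136]
orientation: [-0.2, 19.2, 16.9]
force: [-5.6, -0.1, 8.5]
opening: 0.0555
clock: 16.7
tool_pos: [0.4688, -0.3454, 0.1354]
orientation: [-0.2, 19.1, 16.9]
force: [-5.8, -1.5, 7.3]
opening: 0.0556
clock: 16.82
tool_pos: [0.4688, -0.3455, 0.1349]
orientation: [-0.2, 19.0, 17.0]
force: [-6.1, -0.5, 7.9]
opening: 0.0561
t 16.82 base [ 0.62   -0.3     0.0262] zj [-0.007  0.002  1.   ] F [-6.1 -0.5  7.9] op 0.0561 q [-55.  36. -15. -92. -64.  49.]
shift [-0.0002  0.0007 -0.003 ] turn [0.21 0.36 0.07]
up 10mm in tool [-0.0033 -0.      0.0095]
```

```bash
python3 -m inch '[0.0004,0,-0.0012,0,0.2,0,0.04, 0.0004,0,-0.0012,0,0.2,0,0.04]'; python3 -m inch '[0.0004,0,-0.0012,0,0.2,0,0.04]';  python3 look.py e; python3 tri.py e
```

```text
clock: 17.08
tool_pos: [0.4693, -0.3456, 0.1344]
orientation: [-0.3, 19.1, 17.0]
force: [-7.7, -0.7, 14.3]
opening: 0.056
clock: 17.2
tool_pos: [0.4695, -0.3456, 0.1345]
orientation: [-0.3, 19.2, 17.0]
force: [-7.9, 0.0, 13.5]
opening: 0.0559
scene 324 lid xy mm [ 623.2 -297. ] [49.7 52.8] 19.8 mean [ 0.6234 -0.2943  0.1221] z [0.12   0.1221 0.1242]
top 524 lid xy mm [ 618.2 -298.4] [50.6 52.5] 16.8 mean [ 0.6171 -0.2977  0.124 ] z [0.1219 0.124  0.126 ]
pred base [ 0.6207 -0.3008  0.0256] lid [ 0.6201 -0.3004  0.1256]
```

View pics/wrist_e.png

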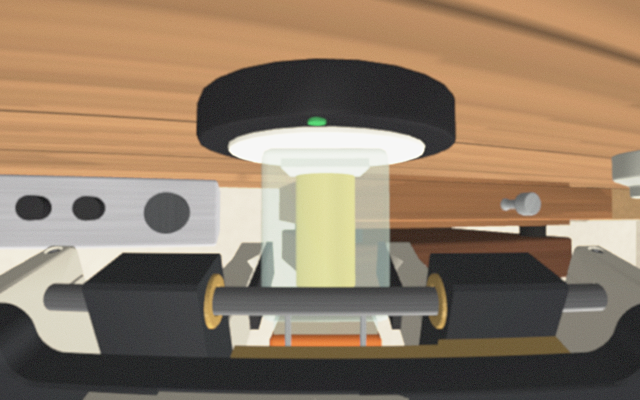

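```bash
python3 -m inch '[0.0003,0,-0.0014,0,0.1,0,0.04, 0.0003,0,-0.0014,0,0.1,0,0.04, 0.0003,0,-0.0014,0,0.1,0,0.04]'; python3 -m inch '[0.0003,0,-0.0014,0,0.1,0,0.04, 0.0003,0,-0.0014,0,0.1,0,0.04, 0.0003,0,-0.0014,0,0.1,0,0.04]'; python3 -m inch '[0.0003,0,-0.0014,0,0.1,0,0.04, 0.0003,0,-0.0014,0,0.1,0,0.04, 0.0003,0,-0.0014,0,0.1,0,0.04, 0.0003,0,-0.0014,0,0.1,0,0.04]'; python3 go.py .618 -.2995 .0225;python3 look.py f; python3 tri.py f
```

```text
clock: 17.73
tool_pos: [0.4696, -0.3458, 0.1339]
orientation: [-0.5, 19.0, 17.1]
force: [-6.8, -0.2, 10.8]
opening: 0.0556
clock: 18.1
tool_pos: [0.4698, -0.3461, 0.1334]
orientation: [-0.6, 18.7, 17.2]
force: [-6.3, -0.9, 12.5]
opening: 0.0561
clock: 18.6
tool_pos: [0.47, -0.3464, 0.1326]
orientation: [-0.8, 18.5, 17.3]
force: [-5.7, 0.0, 12.7]
opening: 0.0558
t 18.6 base [ 0.6221 -0.3002  0.0256] zj [-0.019  0.007  1.   ] F [-5.7  0.  12.7] op 0.0558 q [-55.  37. -15. -92. -65.  50.]
shift [-0.0017  0.0005 -0.0011] turn [0.7  0.93 0.25]
up 10mm in tool [-0.0032 -0.0001  0.0095]
scene 328 lid xy mm [ 623.9 -297.5] [49.2 53.8] 18.0 mean [ 0.6242 -0.2938  0.1221] z [0.1198 0.1223 0.1244]
top 528 lid xy mm [ 618.9 -298.3] [50.4 51.1] 16.6 mean [ 0.6178 -0.2973  0.1242] z [0.1223 0.1242 0.1261]
pred base [ 0.6223 -0.3008  0.0256] lid [ 0.6204 -0.3001  0.1256]
```

```bash
python3 -m inch '[-0.0005,0,0.0014,0,0,0,0.04, -0.0005,0,0.0014,0,0,0,0.04, -0.0005,0,0.0014,0,0,0,0.04]'; python3 -m inch '[-0.0005,0,0.0014,0,0,0,0.04, -0.0005,0,0.0014,0,0,0,0.04, -0.0005,0,0.0014,0,0,0,0.04]';python3 -m inch '[-0.0003,0,0.001,0,0,0,0.04,-0.0003,0,0.001,0,0,0,0.04]'; python3 go.py .618 -.2995 .0325
```

```text
clock: 19.12
tool_pos: [0.4698, -0.3465, 0.1383]
orientation: [-0.8, 18.3, 17.4]
force: [-4.3, -0.3, 4.9]
opening: 0.0559
clock: 19.5
tool_pos: [0.4698, -0.3464, 0.1426]
orientation: [-0.8, 18.4, 17.3]
force: [-0.8, -0.8, -1.5]
opening: 0.0559
clock: 19.75
tool_pos: [0.4698, -0.3463, 0.1436]
orientation: [-0.8, 18.5, 17.3]
force: [-0.2, 0.2, -2.6]
opening: 0.0561
t 19.75 base [ 0.6218 -0.3001  0.0365] zj [-0.019  0.007  1.   ] F [-0.2  0.2 -2.6] op 0.0561 q [-55.  36. -15. -91. -65.  49.]
shift [-0.0012  0.0004 -0.002 ] turn [0.69 0.9  0.24]
up 10mm in tool [-0.0032 -0.0001  0.0095]
```

```bash
python3 -m inch '[0.0002,0,-0.0007,0,0,0,0.04, 0,0,0,0,0,0,0.04]'; python3 look.py g; python3 tri.py g; python3 go.py .618 -.2995 .0325; python3 -c "
import cv2
a=cv2.imread('pics/scene_g.png')[50:150,170:270];cv2.imwrite('pics/scene_gc.png',cv2.resize(a,None,fx=5,fy=5,interpolation=cv2.INTER_CUBIC))"
```

```text
clock: 20.0
tool_pos: [0.4698, -0.3463, 0.1429]
orientation: [-0.8, 18.5, 17.3]
force: [-1.8, 0.0, 0.4]
opening: 0.056
scene 334 lid xy mm [ 623.2 -296.7] [50.9 54.2] 19.0 mean [ 0.6238 -0.2944  0.1321] z [0.1299 0.1322 0.134 ]
top 523 lid xy mm [ 618.5 -298.4] [49.7 49.6] 17.4 mean [ 0.6173 -0.2975  0.1343] z [0.1322 0.1343 0.1362]
pred base [ 0.6221 -0.3008  0.0358] lid [ 0.6202 -0.3001  0.1358]
t 20.15 base [ 0.6219 -0.3001  0.0358] zj [-0.019  0.007  1.   ] F [-1.8 -0.1  0. ] op 0.056 q [-55.  36. -15. -92. -65.  49.]
shift [-0.0015  0.0004 -0.0013] turn [0.69 0.9  0.24]
up 10mm in tool [-0.0032 -0.0001  0.0095]
```

View pics/scene_gc.png

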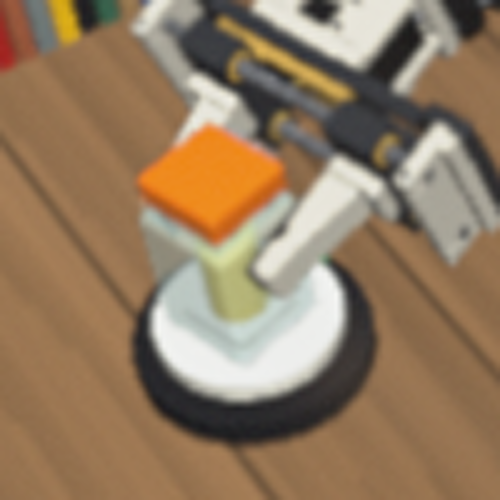

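View pics/wrist_g.png

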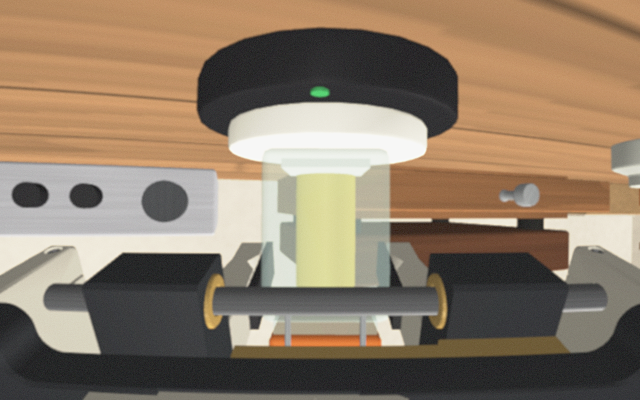

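```bash
python3 -m inch '[0,0,0,0,0,0,0.062, 0,0,0,0,0,0,0.075, 0,0,0,0,0,0,0.0876, 0,0,0,0,0,0,0.0876, 0,0,0,0,0,0,0.0876]'; python3 look.py h; python3 tri.py h
```

```text
clock: 20.78
tool_pos: [0.4703, -0.3465, 0.1434]
orientation: [-0.8, 18.4, 17.3]
force: [0.3, 0.1, 0.2]
opening: 0.0875
scene 340 lid xy mm [ 623.4 -296.9] [50. 52.] 19.9 mean [ 0.6238 -0.2951  0.1319] z [0.1295 0.1321 0.134 ]
top 527 lid xy mm [ 619.1 -299.5] [50.  50.8] 15.7 mean [ 0.6178 -0.2982  0.134 ] z [0.132  0.1341 0.1359]
pred base [ 0.6227 -0.301   0.0364] lid [ 0.6207 -0.3002  0.1364]
```

View pics/wrist_h.png

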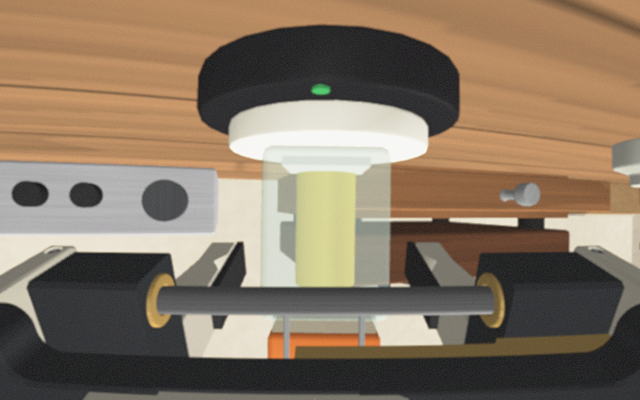

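Released cleanly, and the jar still stands in the middle. Now I'll retract straight back along the fingers.

```bash
python3 -m inch '[-0.01,0,0,0,0,0,0.0876, -0.015,0,0,0,0,0,0.0876, -0.02,0,0,0,0,0,0.0876, -0.025,0,0,0,0,0,0.0876, -0.025,0,0,0,0,0,0.0876, -0.025,0,0,0,0,0,0.0876, -0.02,0,0.02,0,0,0,0.0876, 0,0,0,0,0,0,0.0876,0,0,0,0,0,0,0.0876]'; python3 look.py i; python3 tri.py i; python3 st.py
```

```text
clock: 22.05
tool_pos: [0.3371, -0.3871, 0.2112]
orientation: [-0.9, 18.6, 17.1]
force: [0.2, 0.2, -0.2]
opening: 0.0872
t 22.2 q [-66.73, 26.95, -17.81, -80.69, -72.78, 43.2] p [0.3377, -0.3869, 0.2106] F [0.7, 0.0, 0.2] op 0.0875
x [ 0.906  0.279 -0.318] y [-0.299  0.954 -0.014] z [0.3   0.108 0.948] grasp [ 0.4818 -0.3425  0.1601]Traceback (most recent call last):
  File "tri.py", line 16, in <module>
    lid(sys.argv[1])
    ~~~^^^^^^^^^^^^^
  File "tri.py", line 9, in lid
    vv,uu=np.nonzero(m&(s["depth"]>0)); p,d=rays(s,np.c_[uu,vv]); P=p+d*s["depth"][vv,uu][:,None]
                                            ~~~~^^^^^^^^^^^^^^^^
  File "h.py", line 10, in rays
    n=cv2.undistortPoints(uv,np.array(s["K"]),np.array([float(s["k1"]),0,0,0])).reshape(-1,2)
      ~~~~~~~~~~~~~~~~~~~^^^^^^^^^^^^^^^^^^^^^^^^^^^^^^^^^^^^^^^^^^^^^^^^^^^^^^
cv2.error: OpenCV(4.12.0) /io/opencv/modules/calib3d/src/undistort.dispatch.cpp:347: error: (-215:Assertion failed) CV_IS_MAT(_src) && CV_IS_MAT(_dst) && (_src->rows == 1 || _src->cols == 1) && (_dst->rows == 1 || _dst->cols == 1) && _src->cols + _src->rows - 1 == _dst->rows + _dst->cols - 1 && (CV_MAT_TYPE(_src->type) == CV_32FC2 || CV_MAT_TYPE(_src->type) == CV_64FC2) && (CV_MAT_TYPE(_dst->type) == CV_32FC2 || CV_MAT_TYPE(_dst->type) == CV_64FC2) in function 'cvUndistortPointsInternal'
```

View pics/scene_i.png

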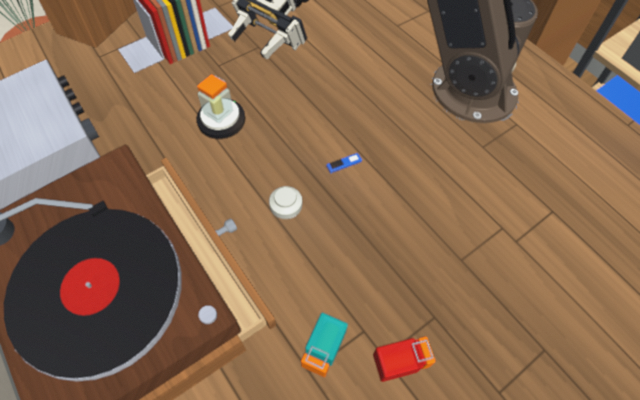

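View pics/top_i.png

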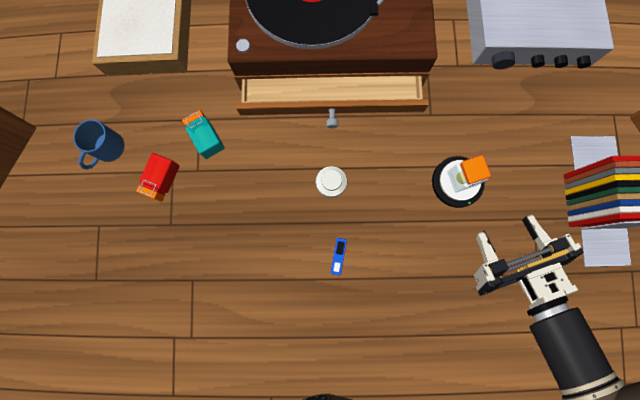

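View pics/wrist_i.png

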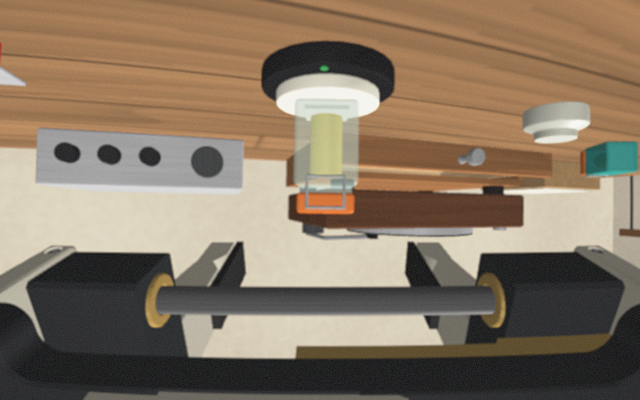

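```bash
python3 - <<'E'
from plant import ctrl
print(ctrl.close_job())
E
```

```text
the job is handed in; nothing more can be done
None
```

The glass jar is standing upright, lid on top, on the white plate of its dock. The plate is back up and the gripper is clear of everything. I handed the job in at about 22.2 s of the 51 s allowed; no verdict is reported.

- **Pick up and placing:** I gripped the jar by the sides, turned it upright in the air, and lowered it in steps of about 1 mm until the force showed contact.
- **Press:** The plate went down until the tool stopped and the force jumped, about 14 N at the wrist and about 17 N with the jar's weight. I held it there for about 1.5 s. The lid came back up 10.1 mm as I eased off, which matches the full 10 mm stroke.
- **Release:** I let the plate rise fully, opened the fingers and backed straight out. The last pictures show the jar upright and the plate raised. The weight and gauge are where they started by eye in the pictures; I did not measure them again.

**Checks that disagreed or failed:**
- **Centring:** After release, with the fingers still around the jar, the top and scene cameras put it about 3 mm off centre in x. In y, one showed no offset and the other about 1 mm.
- **Tool slip:** During the hold the tool tilted about 1° and slipped slightly on the glass, while the jar itself stayed level on the plate.
- **Final measurement:** My last numeric position check, after backing out, stopped with a script error, so the final state rests on the pictures and the measurement just before it.

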